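Clear the washer's ledge, then hold its hidden levelling bolt

TASK

Clear the service parts off the plate washer's front ledge: lay the cleaning brush and the red transport-lock plate down flat, without dropping them, each in its own pocket of the service tray. Then reach down into the narrow gap between the black wash arm and the washer's rear wall, take the hidden hex head of the levelling bolt between the fingers, turn it back until two of its flats stand upright again (the wash head is then level), and go on holding it so that its spring cannot turn it back while a colleague tightens the nut: finish with the bolt still firmly gripped. Do not push on the wash head or its needles, and leave everything else as it lies.

Things in the scene. Friction and masses are not known exactly. Their poses are not given: they have to be found in the camera images.
- washer: Cream bench-top plate washer, 360 x 430 mm, fixed. Origin on the bench surface; x to its rear, away from the robot, y to its left, z up. In this frame (mm): front ledge, flat top z 90, x -170..-80, y -190..240; right wall, top z 90, y -190..-150; rear wall, top z 125, x 100..190, y -190..160; drive tower, top z 191, x -50..190, y 160..240; grey deck between them, z 42.
- gap_mouth (a point): Middle of the mouth of the gap above the bolt head, level with the arm's top edge; washer frame x 76, y -40, z 135 mm; axes as the washer's. The gap is 48 mm wide along x, between the black wash arm (upright plate, washer x 46..52, y -62..163, z 91..135) and the rear wall (x 100, top z 125); open above, deck 70 mm below the bolt.
- bolt_head (a point): Centre of the levelling bolt's steel hex head, behind the wash arm: washer frame x 72, y -40, z 112 mm. 20 mm across flats, 23 mm across corners, 16 mm thick along the bolt axis, which is the washer's x. The axes turn with the bolt: y is normal to the two flats to be set upright, x lies along the bolt, red paint lines on the end face and top corner mark z (straight up when level).
- level_bolt (a joint): Turn of the bolt about the washer's x axis (right-handed), rad. 0 = level: the flats normal to the bolt's y stand upright. It starts slipped to 0.15..0.32; stops at -0.35 and 0.5. A spring (0.2 N m/rad, centred at 0.30) and dry friction (0.035 N m) act: some 0.1 N m turns it to 0, let go there it slips back to 0.12 or more. A grip of 20 to 45 N on the two flats turns and holds it.
- wash_head: Wash head: clear acrylic bar, 136 mm long (washer y -68..68), 26 mm deep (washer x 18..44), fittings up to z 148 mm, thin steel needles below; hung in front of the wash arm. Origin at its pivot (washer x 46, y 0, z 108 mm). It tilts about the washer's x with the bolt, by 0.15 times the bolt's angle, and is level when the bolt is. Do not push on it.
- brush_mid (a point): Centre, half-way up, of the cleaning brush lying on the front ledge: 164 mm long along its own x, 12 mm high, flat underside. White handle 16 mm wide from x -82 through the centre to 26 mm; blue bristle block 22 mm wide at +x. 45 g. Grip across the handle at the centre.
- lock_plate_mid (a point): Centre, half-way up, of the red transport-lock plate lying on the front ledge: flat bar 110 mm long along its own x, 30 mm wide, 8 mm thick, 65 g.
- tray: Slate-grey service tray, 206 mm (x) by 200 mm (y), fixed; origin under its centre. Floor top at z 3 mm, lands between the pockets at z 13 mm. Three pockets run along its x axis. The lands are cut away over the middle 68 mm of its length (x -34..34 mm), so that fingers can go down to the floor on both sides of a part.
- brush_pocket (a point): Centre of the floor of the brush's pocket, the middle one, lined pale grey: 186 mm long (along the tray's x, as this point's x) by 36 mm wide. The brush may lie either way round.
- plate_pocket (a point): Centre of the floor of the lock plate's pocket, the one nearest the washer, lined red: 132 mm long (along the tray's x, as this point's x) by 44 mm wide. The plate may lie either way round.
- well_plate: White 96-well strip plate, 128 by 86 by 14 mm, on the washer's deck. Leave it alone. Origin under its centre.
- spatula: Steel spatula, 160 mm long, lying in the third pocket of the tray. Leave it alone.
- spanner: Steel spanner, 160 mm long, on the bench to the left of the washer. Leave it alone.
- buffer_bottle: White bottle with blue cap, 66 mm across, 170 mm tall, to the left of the washer. Leave it alone.
- reagent_jar: Amber jar, 52 mm across, 70 mm tall, between the tray and the washer. Leave it alone.

How it is judged:
By the outcome, as a careful person would: the job done as asked, in the order asked, and still so for the second after the job is handed in, while the arm keeps its last pose, push and grip.
It also fails if it takes over 67 s, if anything falls off the work surface, if the arm or the gripper's body presses on something with over 40 N, if the wrist force passes 120 N, or if a joint passes its speed limit or range.

ROBOT

A 7-joint arm with a two-finger parallel gripper is mounted at the origin on the work surface. World frame = base frame: x ahead of the robot, y to its left, z up, the work surface at z = 0. Lengths are in mm, angles in rad, forces in N, time in s.
With the tool pointing down it reaches from about 425 to 925 mm from the base axis. Payload 6.8 kg.
Tool frame: the origin (TCP) lies at the centre of the arm's flange, where the gripper is bolted on; the fingertips stand 182 mm ahead of it and the grasp point (between the pads) lies 163 mm ahead of it; z points along the fingers, y is the direction in which the jaws open and shut (so a half turn about z gives the same grasp; the last joint's range is limited). The gripper opens to 88 mm and grips with 3 to 60 N. Pads are 20 mm wide; open, the fingers measure 115 mm over their backs; the gripper's body (75 mm by 178 mm) begins 61 mm behind the grasp point.
Start: joints at [1.195, 0.477, 0.022, 1.555, -0.011, 1.109, -0.083], TCP at [178.617, -650.952, 404.664] pointing down, gripper open.
Joint ranges: [-2.96, 2.96], [-0.34, 2.1], [-1.41, 1.46], [0.24, 2.44], [-1.37, 4.51], [0.17, 1.92], [-2.96, 2.96]. Speed limits (rad/s): [2.39, 2.39, 3.14, 3.14, 3.14, 3.14, 3.14].

INTERFACE

Orientations are given as a rotation vector (axis times angle).
In Python, from station import robot gives the robot as it stands.
- The arm moves only by the tool carry_out, never from a script. Its argument "series" is a list of rows, each an object with "grip": the closure, from -1 (fully open) to 1 (shut); "offset": the shift along the tool's x, y, z in m, a list of three; "rotation": the turn, a rotation vector about the tool's x, y, z in degrees, a list of three. A call has 1 to 12 rows; each row shifts and turns the pose as measured when the row begins, along the tool's axes as they then stand; what a row does not reach is not made up. A row lasts 1/12 s, in which the tool goes at most 41.7 mm and 7.16 degrees, less where a joint would pass 70% of its speed; a pose out of reach is approached as far as the arm can. A call with a gripper value outside its range is refused whole. The fingers move at their own pace and stop on an object; the grip force is fixed at half the most. Time passes only in rows, so rows that do not move let the fingers close. It gives the time, the measured TCP pose, the force and the opening at its end, in the units of the state.
- robot.get_obs(): the state, without advancing time (a new reading comes with each control period).
- robot.camera(name): name is "scene" or "side" or "wrist"; returns the picture (480x640x3 uint8, blue, green, red); there is no depth.
- robot.camera_info(name): a dict with "fx", "fy", "cx", "cy" (pixels), "R" (3x3) and "t" (3): a world point X has camera coordinates R X + t. Camera axes: x right, y down, z forward; pixel columns grow to the right and rows downward; lengths in mm; the calibration is good to about 2 mm. A picture is of the moment at which its call begins: read the wrist's pose just before it. camera_info takes no time and is no camera call; for the wrist camera it gives the pose at the moment of the call.
- robot.finish_job(): hands the job in, once; it reports no verdict.
The state is a dict: "t": time; "joints": joint angles; "joint_vel": joint speeds; "joint_efforts": joint torques, N m; "tcp_pos": TCP position; "eef_rot": TCP orientation; "ft_force": force on the tool from outside, world axes, zero at the start; "wrist_torque": the same for the moment, N m; "gripper_width": opening from 0.0 (shut) to 1.0 (fully open).
Only numpy, scipy, OpenCV 4.12 (cv2) and the standard library are available. Lean on these libraries where they do the work, as an engineer would, in place of code of your own. Each camera call takes 0.05 s, during which the arm holds its last target.

## Working session

There is one attempt and no reset: what is moved stays moved. The work goes in short steps, Python scripts to look and compute and a tool call to move; the robot and the scene stay as the last step left them, time stands still between calls to the robot, and variables do not carry over. Pictures are saved under pics/ and viewed, and the job is handed in when it is done.

Besides the shell and the picture viewer there is one more tool, called after "Call:" by a JSON object that holds its "method" and its "body", one argument or row to a line. carry_out: Moves the arm, as the interface text tells. Its arguments: {"type":"object","properties":{"series":{"type":"array","items":{"type":"object","properties":{"grip":{"type":"number"},"offset":{"type":"array","items":{"type":"number"}},"rotation":{"type":"array","items":{"type":"number"}}}}}},"required":["series"]}

```bash
ls; mkdir -p pics; python3 - <<'E'
from station import robot
import cv2
o=robot.get_obs()
for k in o: print(k,o[k])
for n in ("scene","side"):
    print(n,robot.camera_info(n))
    cv2.imwrite(f"pics/{n}0.png",robot.camera(n))
E
```

```text
pics
t 0.0
joints [ 1.19491533  0.4777719   0.02235829  1.55644097 -0.01149736  1.10926867
 -0.08310681]
joint_vel [-8.23782847e-05 -3.17958904e-04  3.31322133e-04  1.76245787e-03
 -8.30809319e-04  9.74384671e-04 -1.04958371e-04]
joint_efforts [ 3.18998727e-04 -5.82844090e+01  1.53550811e+00 -2.72600162e+01
 -5.41605963e-02  1.69776042e-02  1.25526326e-04]
tcp_pos [ 178.52673568 -650.6825882   403.70512686]
eef_rot [-3.11177062e+00 -4.19143476e-01  5.86367150e-04]
ft_force [-0.07084512 -0.61783427 -0.07765305]
wrist_torque [-0.01175785  0.00746146 -0.04812112]
gripper_width 1.000481558170508
scene {'fx': 443.41853625136685, 'fy': 443.41853625136685, 'cx': 318.2594094219197, 'cy': 240.88379285459442, 'R': array([[ 0.78211069,  0.62282595,  0.01976611],
       [ 0.44686117, -0.53847154, -0.7143973 ],
       [-0.43430169,  0.56757047, -0.69946108]]), 't': array([-410.05421883, -148.00785131, 1342.38406019])}
side {'fx': 459.77066638866427, 'fy': 459.77066638866427, 'cx': 318.62339501253155, 'cy': 234.78232438389236, 'R': array([[-0.91262543, -0.40875217,  0.00604004],
       [-0.28048267,  0.61535121, -0.73666299],
       [ 0.29739585, -0.6739915 , -0.67623307]]), 't': array([ 482.87226125,  230.68855113, 1221.69567396])}
```

View pics/scene0.png

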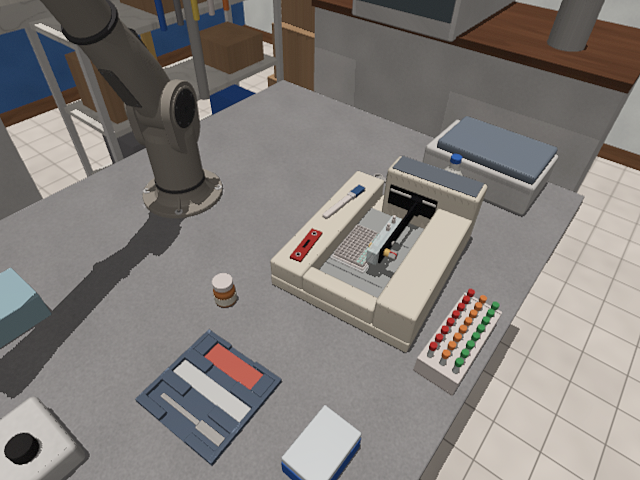

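View pics/side0.png

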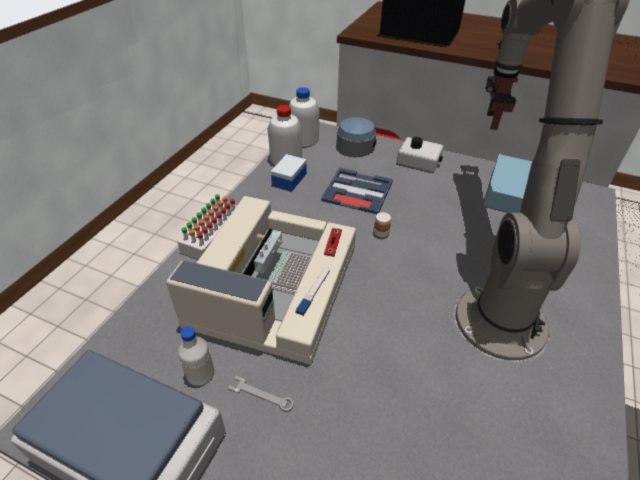

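The scene picture shows the lock plate near (306,245), the brush from (325,217) to (360,188), the red pocket near (233,366) and the pale pocket near (212,390). The side picture shows the same things from behind. Next I'll measure them with masks.

```bash
cat > h.py <<'E'
import numpy as np, cv2
from scipy.spatial.transform import Rotation as Ro
def ray(ci,u,v):
    d=np.array([(u-ci['cx'])/ci['fx'],(v-ci['cy'])/ci['fy'],1.0]); R=np.array(ci['R']);t=np.array(ci['t'])
    c=-R.T@t; return c,R.T@d
def onz(ci,u,v,z):
    c,d=ray(ci,u,v); return c+d*(z-c[2])/d[2]
def proj(ci,X):
    p=np.array(ci['R'])@np.array(X,float)+np.array(ci['t']); return np.array([ci['fx']*p[0]/p[2]+ci['cx'],ci['fy']*p[1]/p[2]+ci['cy']])
def planefit(ci,mask,z):
    cs,_=cv2.findContours(mask.astype(np.uint8),cv2.RETR_EXTERNAL,cv2.CHAIN_APPROX_NONE)
    c=max(cs,key=cv2.contourArea)
    P=np.array([onz(ci,*p[0],z)[:2] for p in c],np.float32)
    (cx,cy),(w,h),a=cv2.minAreaRect(P)
    if w<h: w,h=h,w; a+=90
    return (cx,cy),(w,h),(a+90)%180-90,len(c)
E
python3 - <<'E'
from h import *
from station import robot
for n,rois in (("scene",dict(plate=(280,220,335,270),red=(195,335,270,395),pale=(165,355,260,425),blue=(345,180,370,200),brush=(318,180,370,222))),("side",dict(plate=(315,220,350,260),red=(325,185,380,212),pale=(325,178,392,205),blue=(290,295,315,318),brush=(290,260,335,318)))):
    im=cv2.imread(f"pics/{n}0.png"); ci=robot.camera_info(n)
    hsv=cv2.cvtColor(im,cv2.COLOR_BGR2HSV); H,S,V=[hsv[...,i].astype(int) for i in range(3)]
    ms=dict(plate=((H<10)|(H>170))&(S>140)&(V>60), red=((H<12)|(H>170))&(S>100)&(V>80), pale=(S<30)&(V>165), blue=(H>98)&(H<125)&(S>120), brush=((H>98)&(H<125)&(S>110))|((S<22)&(V>150)))
    zs=dict(plate=96,red=3,pale=3,blue=100,brush=100)
    for k,(a,b,c,d) in rois.items():
        r=np.zeros(im.shape[:2],bool); r[b:d,a:c]=1
        print(n,k,planefit(ci,ms[k]&r,zs[k]))
    x=dict(scene=(250,150,510,350),side=(160,190,400,370))[n]
    cv2.imwrite(f"pics/{n}z.png",cv2.resize(im[x[1]:x[3],x[0]:x[2]],(780,600) if n=="scene" else (800,600),interpolation=cv2.INTER_CUBIC))
E
```

```text
scene plate ((491.5025634765625, -9.211692810058594), (111.99143981933594, 29.749584197998047), -79.08296298980713, 77)
scene red ((543.1910400390625, -311.6312255859375), (129.0316162109375, 42.97146224975586), 3.457085609436035, 122)
scene pale ((547.4495849609375, -376.5860595703125), (182.53338623046875, 34.00035095214844), 3.5331666469573975, 156)
scene blue ((469.0471496582031, 236.41043090820312), (44.50883865356445, 23.59233856201172), 88.8410415649414, 30)
scene brush ((465.84503173828125, 179.45751953125), (165.87901306152344, 27.691356658935547), 88.8410415649414, 93)
side plate ((489.0564270019531, -7.29876708984375), (109.21326446533203, 26.835899353027344), -78.93736457824707, 77)
side red ((546.08154296875, -314.0019836425781), (131.7222900390625, 45.05701446533203), 3.5887608528137207, 80)
side pale ((549.27978515625, -379.5909423828125), (181.18751525878906, 31.220293045043945), 3.489828109741211, 100)
side blue ((463.34326171875, 241.89825439453125), (41.20132827758789, 19.00464630126953), 87.83174896240234, 34)
side brush ((465.1933288574219, 180.3482208251953), (165.43795776367188, 23.646507263183594), 89.63900756835938, 112)
```

View pics/scenez.png

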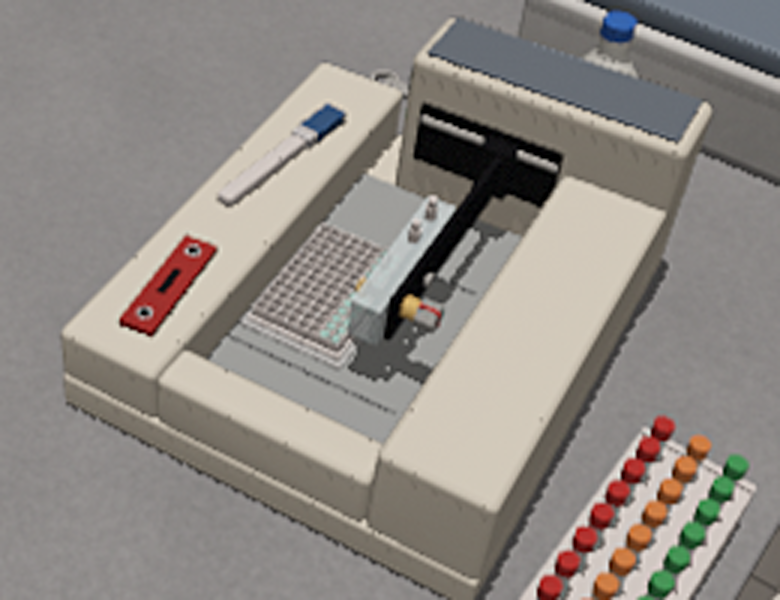

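View pics/sidez.png

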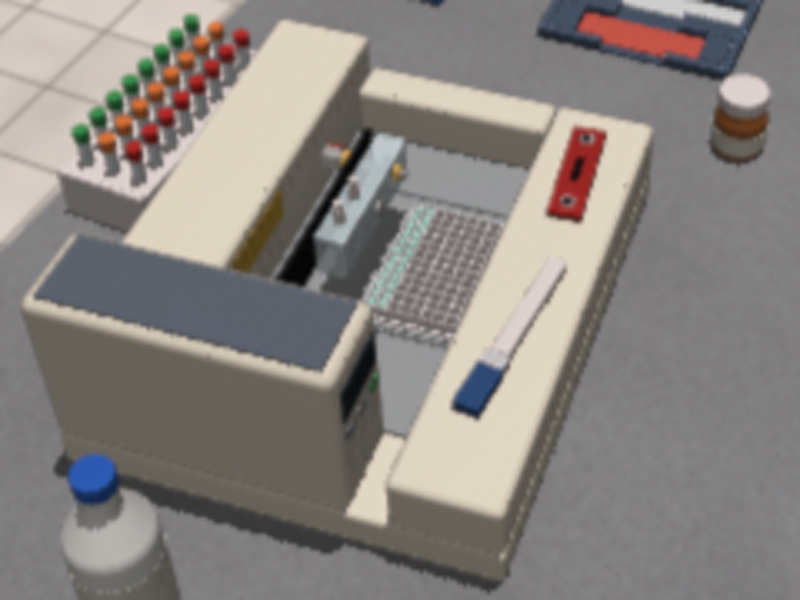

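```bash
cat >> h.py <<'E'
def go(o,target,yaw=None,Rt=None,n=None,step=40,da=7.0):
    """print rows: shift per row in tool axes(m) and turn per row(deg) toward TCP target (mm); yaw deg of tool x, tool down"""
    p=np.array(o['tcp_pos']);R0=Ro.from_rotvec(o['eef_rot'])
    if Rt is None:
        c,s=np.cos(np.radians(yaw)),np.sin(np.radians(yaw))
        Rt=Ro.from_matrix(np.array([[c,s,0],[s,-c,0],[0,0,-1]]))
    rel=(R0.inv()*Rt).as_rotvec(degrees=True)
    d=np.array(target)-p
    nn=n or max(1,int(np.ceil(max(np.linalg.norm(d)/step,np.linalg.norm(rel)/da))))
    print('n',nn,'rot/row',np.round(rel/nn,2),'tot rot',np.round(rel,2))
    Rc=R0;rows=[]
    for i in range(nn):
        off=Rc.inv().apply(d/nn)/1000
        rows.append(np.round(off,4).tolist())
        Rc=Rc*Ro.from_rotvec(rel/nn,degrees=True)
    for r in rows: print(r)
E
python3 - <<'E'
from h import *
from station import robot
sc=robot.camera_info("scene");sd=robot.camera_info("side")
S=lambda u,v:(250+u/3,150+v/3); D=lambda u,v:(160+u*.3,190+v*.3)
for nm,a,b,z in (("FR",(64,338),(652,126),90),("FL",(324,66),(505,516),90),("BackR",(495,515),(288,22),125),("rearwall inner right",(385,460),(368,40),125)):
    print(nm,onz(sc,*S(*a),z)[:2],onz(sd,*D(*b),z)[:2])
print("ledge rear R",onz(sc,*S(158,388),90)[:2],onz(sd,*D(556,110),90)[:2])
o=robot.get_obs();go(o,(520,-250,400),70)
E
```

```text
FR [ 464.86975342 -101.53610039] [452.27437343 -94.53643784]
FL [414.56593136 319.20028926] [400.975673   327.55210811]
BackR [811.65597995 -60.79044428] [796.07242868 -52.59397004]
rearwall inner right [731.42638549 -68.67072186] [716.51447779 -59.77660455]
ledge rear R [552.77888471 -94.28965877] [538.30694752 -79.00931982]
n 14 rot/row [-0.01 -0.   -3.9 ] tot rot [-9.000e-02 -4.000e-02 -5.465e+01]
[0.0311, -0.0211, 0.0003]
[0.0325, -0.019, 0.0003]
[0.0337, -0.0167, 0.0003]
[0.0347, -0.0144, 0.0003]
[0.0356, -0.012, 0.0003]
[0.0364, -0.0095, 0.0003]
[0.0369, -0.007, 0.0003]
[0.0373, -0.0045, 0.0003]
[0.0376, -0.002, 0.0003]
[0.0376, 0.0006, 0.0003]
[0.0375, 0.0032, 0.0003]
[0.0372, 0.0057, 0.0003]
[0.0367, 0.0082, 0.0003]
[0.036, 0.0107, 0.0003]
```

Call:
{"method": "carry_out", "body": {
  "series": [
    {"grip": -1,"offset": [0.031,-0.021,0],"rotation": [0,0,-4]},
    {"grip": -1,"offset": [0.0325,-0.019,0],"rotation": [0,0,-4]},
    {"grip": -1,"offset": [0.034,-0.017,0],"rotation": [0,0,-4]},
    {"grip": -1,"offset": [0.035,-0.014,0],"rotation": [0,0,-4]},
    {"grip": -1,"offset": [0.036,-0.012,0],"rotation": [0,0,-4]},
    {"grip": -1,"offset": [0.036,-0.0095,0],"rotation": [0,0,-4]},
    {"grip": -1,"offset": [0.037,-0.007,0],"rotation": [0,0,-4]},
    {"grip": -1,"offset": [0.037,-0.0045,0],"rotation": [0,0,-4]},
    {"grip": -1,"offset": [0.038,-0.002,0],"rotation": [0,0,-4]},
    {"grip": -1,"offset": [0.038,0.0005,0],"rotation": [0,0,-4]},
    {"grip": -1,"offset": [0.037,0.003,0],"rotation": [0,0,-4]},
    {"grip": -1,"offset": [0.037,0.006,0],"rotation": [0,0,-4]}
  ]
}}

```text
t: 1.1
tcp_pos: [467.0, -293.2, 397.1]
eef_rot: [-2.651, -1.671, 0.013]
ft_force: [1.1, -0.8, -0.1]
gripper_width: 0.999
```

```bash
python3 - <<'E'
from h import *
from station import robot
o=robot.get_obs(); print(o['t'],o['tcp_pos'],o['eef_rot'],o['joints'])
ci=robot.camera_info("wrist"); cv2.imwrite("pics/w1.png",robot.camera("wrist"))
R0=Ro.from_rotvec(o['eef_rot']); c=-np.array(ci['R']).T@np.array(ci['t'])
print('cam in tool',R0.inv().apply(c-o['tcp_pos']),'axes in tool',np.round(R0.inv().as_matrix()@np.array(ci['R']).T,2),ci['fx'])
go(o,(465,150,400),80)
E
```

```text
1.1 [ 467.04923352 -293.15810155  397.08709428] [-2.65102993 -1.67070621  0.01328031] [ 0.71238214  0.30579958 -0.3237559   1.84036117  0.11512216  1.02482714
 -0.10451969]
cam in tool [72.02142066  1.73976702 19.53768772] axes in tool [[-0.   -0.96 -0.27]
 [ 1.   -0.   -0.  ]
 [ 0.   -0.27  0.96]] 336.446687473294
n 12 rot/row [-0.06  0.01 -1.3 ] tot rot [ -0.67   0.08 -15.56]
[0.0332, -0.0161, -0.0002]
[0.0336, -0.0153, -0.0002]
[0.0339, -0.0146, -0.0002]
[0.0343, -0.0138, -0.0002]
[0.0346, -0.013, -0.0002]
[0.0348, -0.0122, -0.0002]
[0.0351, -0.0114, -0.0002]
[0.0354, -0.0106, -0.0002]
[0.0356, -0.0098, -0.0002]
[0.0358, -0.009, -0.0002]
[0.036, -0.0082, -0.0002]
[0.0362, -0.0074, -0.0002]
```

View pics/w1.png

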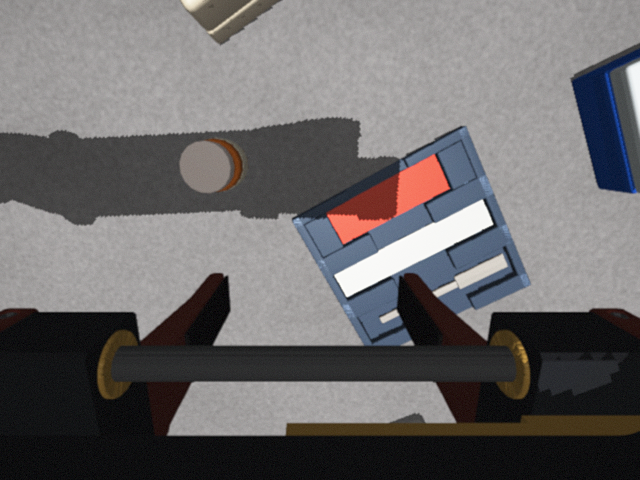

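The wrist view shows the whole tray: pale pocket from (335,285) to (490,212), red pocket from (335,228) to (445,172), partly shadowed. I'll measure it now.

```bash
python3 - <<'E'
from h import *
from station import robot
ci=robot.camera_info("wrist"); im=cv2.imread("pics/w1.png")
hsv=cv2.cvtColor(im,cv2.COLOR_BGR2HSV);H,S,V=[hsv[...,i].astype(int) for i in range(3)]
r=np.zeros(S.shape,bool);r[140:300,290:510]=1
print(planefit(ci,(S<35)&(V>190)&r,3)); print(planefit(ci,((H<10)|(H>170))&(S>110)&(V>50)&r,3))
E
```

```text
((556.6513671875, -367.95947265625), (186.90997314453125, 35.09691619873047), 4.336865425109863, 340)
((551.9484252929688, -303.1292724609375), (134.67312622070312, 43.826210021972656), 4.2829790115356445, 280)
```

Call:
{"method": "carry_out", "body": {
  "series": [
    {"grip": -1,"offset": [0.033,-0.016,0],"rotation": [0,0,-1.3]},
    {"grip": -1,"offset": [0.034,-0.015,0],"rotation": [0,0,-1.3]},
    {"grip": -1,"offset": [0.034,-0.015,0],"rotation": [0,0,-1.3]},
    {"grip": -1,"offset": [0.034,-0.014,0],"rotation": [0,0,-1.3]},
    {"grip": -1,"offset": [0.035,-0.013,0],"rotation": [0,0,-1.3]},
    {"grip": -1,"offset": [0.035,-0.012,0],"rotation": [0,0,-1.3]},
    {"grip": -1,"offset": [0.035,-0.011,0],"rotation": [0,0,-1.3]},
    {"grip": -1,"offset": [0.035,-0.011,0],"rotation": [0,0,-1.3]},
    {"grip": -1,"offset": [0.036,-0.01,0],"rotation": [0,0,-1.3]},
    {"grip": -1,"offset": [0.036,-0.009,0],"rotation": [0,0,-1.3]},
    {"grip": -1,"offset": [0.018,-0.004,0],"rotation": [0,0,-0.6]}
  ]
}}

```text
t: 2.07
tcp_pos: [460.6, 112.5, 397.6]
eef_rot: [-2.411, -1.998, 0.005]
ft_force: [0.3, 0.1, 0.1]
gripper_width: 1.001
```

```bash
python3 - <<'E'
from h import *
from station import robot
o=robot.get_obs(); print(o['t'],o['tcp_pos'],o['eef_rot'])
ci=robot.camera_info("wrist"); im=robot.camera("wrist"); cv2.imwrite("pics/w2.png",im)
import pickle; pickle.dump(ci,open("ci_w2.pkl","wb"))
E
```

```text
2.0667 [460.64578223 112.49736166 397.56892924] [-2.41130886 -1.99765158  0.00518427]
```

View pics/w2.png

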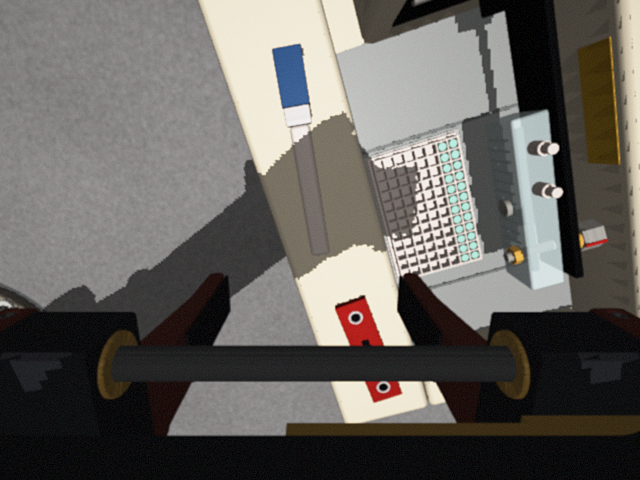

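The wrist view shows the brush from its blue end (288,45) to its handle end (320,253), the lock plate from (352,300) to (387,400), and the bolt head with its red line at about (594,236). The tray figures in the last script used a camera pose taken after the arm had moved on, so I'll discard them.

```bash
python3 - <<'E'
from h import *
import pickle
from station import robot
ci=pickle.load(open("ci_w2.pkl","rb"))
im=cv2.imread("pics/w2.png")
for nm,p,z in (("blue L",(274,47),102),("blue R",(300,44),102),("end L",(311,255),102),("end R",(328,252),102),("handle L mid",(305,190),102),("handle R mid",(318,190),102),
  ("bolt",(594,236),112),("plate a",(352,301),98),):
    print(nm,onz(ci,*p,z)[:2])
hsv=cv2.cvtColor(im,cv2.COLOR_BGR2HSV);H,S,V=[hsv[...,i].astype(int) for i in range(3)]
m=(H>98)&(H<125)&(S>120);r=np.zeros(m.shape,bool);r[30:125,260:320]=1
print('blue',planefit(ci,m&r,102))
cv2.imwrite("pics/w2z.png",cv2.resize(im[20:270,240:400],None,fx=2.4,fy=2.4))
o=robot.get_obs();print(o['tcp_pos'])
E
```

```text
blue L [457.65072732 260.58282458]
blue R [476.85089504 258.89009411]
end L [454.22295519  97.94500726]
end R [469.07010538  97.91998076]
handle L mid [459.88182889 153.51236995]
handle R mid [470.32233363 151.54261347]
bolt [683.17055963  74.85622618]
plate a [482.2083856   47.04325534]
blue ((465.9129333496094, 238.95535278320312), (40.561607360839844, 20.744863510131836), 88.57836151123047, 166)
[460.4223201  114.89755826 397.73058317]
```

View pics/w2z.png

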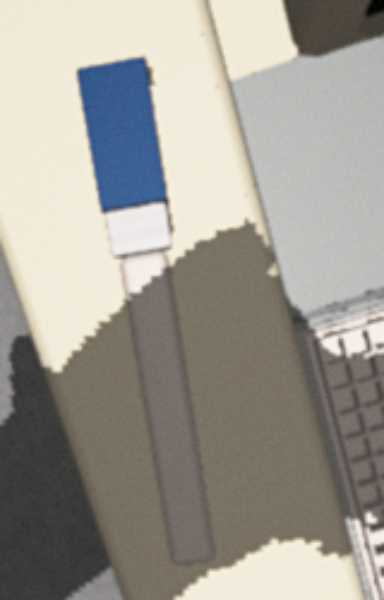

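```bash
python3 - <<'E'
from h import *
from station import robot
go(robot.get_obs(),(464.5,179,310),88,n=4)
E
```

```text
n 4 rot/row [-0.14 -0.09 -2.13] tot rot [-0.55 -0.36 -8.51]
[0.0158, -0.0017, 0.022]
[0.0159, -0.0012, 0.022]
[0.016, -0.0006, 0.022]
[0.016, -0.0001, 0.022]
```

Call:
{"method": "carry_out", "body": {
  "series": [
    {"grip": -1,"offset": [0.016,-0.0015,0.022],"rotation": [0,0,-2.1]},
    {"grip": -1,"offset": [0.016,-0.001,0.022],"rotation": [0,0,-2.1]},
    {"grip": -1,"offset": [0.016,-0.0005,0.022],"rotation": [-0.2,0,-2.1]},
    {"grip": -1,"offset": [0.016,0,0.022],"rotation": [-0.2,0,-2.1]},
    {"grip": -1,"offset": [0,0,0],"rotation": [0,0,0]}
  ]
}}

```text
t: 2.53
tcp_pos: [465.7, 182.3, 307.9]
eef_rot: [-2.252, -2.186, -0.011]
ft_force: [-0.5, -0.1, 0.6]
gripper_width: 1.002
```

```bash
python3 - <<'E'
from h import *
from station import robot
o=robot.get_obs();print(o['tcp_pos'],o['t'],o['joint_vel'])
go(o,(464.5,179,276),88,n=3)
E
```

```text
[465.66519863 182.30233979 307.88502993] 2.5333 [ 0.03013452 -0.04401069  0.02616218 -0.01085142 -0.03346371  0.05242423
  0.03501164]
n 3 rot/row [ 0.04 -0.14  0.09] tot rot [ 0.13 -0.41  0.28]
[-0.0012, -0.0004, 0.0106]
[-0.0012, -0.0004, 0.0106]
[-0.0011, -0.0004, 0.0106]
```

Call:
{"method": "carry_out", "body": {
  "series": [
    {"grip": -1,"offset": [-0.001,-0.0005,0.0105],"rotation": [0,-0.1,0.1]},
    {"grip": -1,"offset": [-0.001,-0.0005,0.0105],"rotation": [0,-0.1,0.1]},
    {"grip": -1,"offset": [-0.001,-0.0005,0.009],"rotation": [0,-0.1,0.1]},
    {"grip": -1,"offset": [0,0,0],"rotation": [0,0,0]}
  ]
}}

```text
t: 2.87
tcp_pos: [464.6, 176.3, 275.7]
eef_rot: [2.265, 2.175, 0.001]
ft_force: [0.1, -0.7, -0.2]
gripper_width: 1.003
```

```bash
python3 - <<'E'
from h import *
from station import robot
o=robot.get_obs();print(o['tcp_pos'],o['t'],o['ft_force'])
cv2.imwrite("pics/w3.png",robot.camera("wrist"))
go(o,(464.5,179,274.5),88,n=1)
E
```

```text
[464.55450395 176.31781785 275.65256869] 2.8667 [ 0.06114656 -0.68599908 -0.1998123 ]
n 1 rot/row [ 0.07  0.04 -0.34] tot rot [ 0.07  0.04 -0.34]
[0.0027, -0.0002, 0.0012]
```

View pics/w3.png

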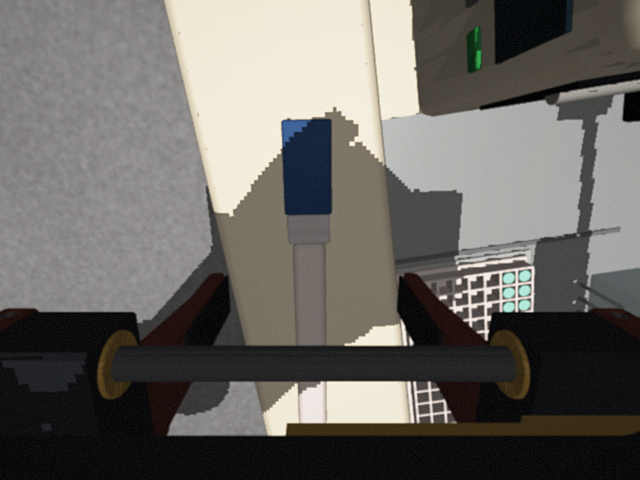

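The handle at column 312 lies midway between the fingers and is well aligned. Closing.

Call:
{"method": "carry_out", "body": {
  "series": [
    {"grip": -1,"offset": [0.0025,0,0.001],"rotation": [0,0,-0.3]},
    {"grip": 1,"offset": [0,0,0],"rotation": [0,0,0]},
    {"grip": 1,"offset": [0,0,0],"rotation": [0,0,0]},
    {"grip": 1,"offset": [0,0,0],"rotation": [0,0,0]},
    {"grip": 1,"offset": [0,0,0],"rotation": [0,0,0]},
    {"grip": 1,"offset": [0,0,0],"rotation": [0,0,0]},
    {"grip": 1,"offset": [0,0,0],"rotation": [0,0,0]},
    {"grip": 1,"offset": [0,0,0],"rotation": [0,0,0]}
  ]
}}

```text
t: 3.58
tcp_pos: [466.4, 178.2, 278.3]
eef_rot: [2.26, 2.175, 0.009]
ft_force: [-0.3, 0.4, 0.9]
gripper_width: 0.508
```

```bash
python3 - <<'E'
from h import *
from station import robot
o=robot.get_obs();print(o['tcp_pos'],o['t'],o['ft_force'],o['gripper_width'])
go(o,(470,160,390),86,n=4)
E
```

```text
[466.44942038 178.16946668 278.30723051] 3.5833 [-0.33390867  0.37532182  0.86984777] 0.5079005538350535
n 4 rot/row [ 0.11 -0.01  0.45] tot rot [ 0.43 -0.05  1.78]
[-0.0045, 0.0013, -0.0279]
[-0.0045, 0.0013, -0.0279]
[-0.0045, 0.0012, -0.0279]
[-0.0045, 0.0012, -0.0279]
```

Call:
{"method": "carry_out", "body": {
  "series": [
    {"grip": 1,"offset": [0,0,0.002],"rotation": [0,0,0]},
    {"grip": 1,"offset": [0,0,0.001],"rotation": [0,0,0]},
    {"grip": 1,"offset": [0,0,0],"rotation": [0,0,0]},
    {"grip": 1,"offset": [0,0,0],"rotation": [0,0,0]}
  ]
}}

```text
t: 3.92
tcp_pos: [466.3, 178.2, 275.0]
eef_rot: [2.26, 2.175, 0.009]
ft_force: [-0.5, 0.4, -0.4]
gripper_width: 0.202
```

Call:
{"method": "carry_out", "body": {
  "series": [
    {"grip": 1,"offset": [0,0,0],"rotation": [0,0,0]},
    {"grip": 1,"offset": [0,0,0],"rotation": [0,0,0]},
    {"grip": 1,"offset": [0,0,0],"rotation": [0,0,0]}
  ]
}}

```text
t: 4.17
tcp_pos: [466.3, 178.2, 274.9]
eef_rot: [2.26, 2.175, 0.008]
ft_force: [-0.2, 0.1, 0.8]
gripper_width: 0.175
```

```bash
python3 - <<'E'
from h import *
from station import robot
o=robot.get_obs();print(o['tcp_pos'],o['t'],o['ft_force'],o['gripper_width'])
cv2.imwrite("pics/w4.png",robot.camera("wrist"))
E
```

```text
[466.32958878 178.24547404 274.91494058] 4.1667 [-0.16829399  0.11408311  0.83638093] 0.174821866593539
```

View pics/w4.png

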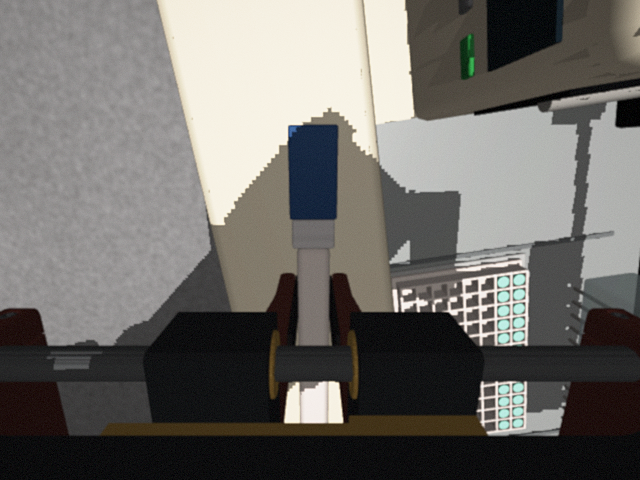

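The brush is gripped: the opening reads 15.4 mm, and the wrist view shows the handle between the fingers at (315,280). Lifting and travelling to the tray.

Call:
{"method": "carry_out", "body": {
  "series": [
    {"grip": 1,"offset": [0,0,-0.012],"rotation": [0,0,0]},
    {"grip": 1,"offset": [0,0,-0.025],"rotation": [0,0,0]},
    {"grip": 1,"offset": [0,0,-0.035],"rotation": [0,0,0]},
    {"grip": 1,"offset": [-0.01,0,-0.02],"rotation": [0,0,1]}
  ]
}}

```text
t: 4.55
tcp_pos: [463.5, 169.0, 367.5]
eef_rot: [-2.277, -2.162, 0.005]
ft_force: [1.0, 0.9, -0.1]
gripper_width: 0.176
```

```bash
python3 - <<'E'
from h import *
from station import robot
o=robot.get_obs();print(o['tcp_pos'],o['t'],o['ft_force'],o['gripper_width'])
go(o,(548.4,-378,330),3.5,n=17)
E
```

```text
[463.46306915 169.04349602 367.47129562] 4.55 [ 0.9520603   0.94755089 -0.13201736] 0.17622278725342289
n 17 rot/row [-0.01  0.01  4.91] tot rot [-0.13  0.2  83.54]
[-0.0319, 0.0067, 0.0022]
[-0.0312, 0.0094, 0.0022]
[-0.0303, 0.012, 0.0022]
[-0.0291, 0.0145, 0.0022]
[-0.0278, 0.017, 0.0022]
[-0.0262, 0.0193, 0.0022]
[-0.0245, 0.0215, 0.0022]
[-0.0225, 0.0235, 0.0022]
[-0.0204, 0.0253, 0.0022]
[-0.0182, 0.027, 0.0022]
[-0.0158, 0.0285, 0.0022]
[-0.0133, 0.0297, 0.0022]
[-0.0107, 0.0307, 0.0022]
[-0.0081, 0.0316, 0.0022]
[-0.0053, 0.0321, 0.0022]
[-0.0026, 0.0325, 0.0022]
[0.0002, 0.0326, 0.0022]
```

Call:
{"method": "carry_out", "body": {
  "series": [
    {"grip": 1,"offset": [-0.032,0.007,0],"rotation": [0,0,4.9]},
    {"grip": 1,"offset": [-0.031,0.0095,0],"rotation": [0,0,4.9]},
    {"grip": 1,"offset": [-0.03,0.012,0],"rotation": [0,0,4.9]},
    {"grip": 1,"offset": [-0.029,0.0145,0],"rotation": [0,0,4.9]},
    {"grip": 1,"offset": [-0.028,0.017,0],"rotation": [0,0,4.9]},
    {"grip": 1,"offset": [-0.026,0.019,0],"rotation": [0,0,4.9]},
    {"grip": 1,"offset": [-0.0245,0.0215,0],"rotation": [0,0,4.9]},
    {"grip": 1,"offset": [-0.0225,0.0235,0],"rotation": [0,0,4.9]},
    {"grip": 1,"offset": [-0.0205,0.025,0],"rotation": [0,0,4.9]},
    {"grip": 1,"offset": [-0.018,0.027,0],"rotation": [0,0,4.9]},
    {"grip": 1,"offset": [-0.016,0.0285,0],"rotation": [0,0,4.9]},
    {"grip": 1,"offset": [-0.013,0.03,0],"rotation": [0,0,4.9]}
  ]
}}

```text
t: 5.55
tcp_pos: [520.7, -224.7, 385.7]
eef_rot: [-3.055, -0.719, -0.033]
ft_force: [0.5, 0.6, -0.4]
gripper_width: 0.178
```

```bash
python3 - <<'E'
from h import *
from station import robot
o=robot.get_obs();print(o['tcp_pos'],o['t'],o['gripper_width'])
go(o,(548.4,-378,310),3.5,n=6)
E
```

```text
[ 520.67116725 -224.66922017  385.65823672] 5.55 0.17763522062893575
n 6 rot/row [-0.02 -0.2   3.83] tot rot [-0.14 -1.22 22.99]
[-0.0075, 0.0249, 0.0125]
[-0.0058, 0.0254, 0.0125]
[-0.0041, 0.0257, 0.0126]
[-0.0023, 0.0259, 0.0126]
[-0.0005, 0.026, 0.0126]
[0.0013, 0.0259, 0.0126]
```

Call:
{"method": "carry_out", "body": {
  "series": [
    {"grip": 1,"offset": [-0.0075,0.025,0.01],"rotation": [0,-0.2,3.8]},
    {"grip": 1,"offset": [-0.006,0.0255,0.01],"rotation": [0,-0.2,3.8]},
    {"grip": 1,"offset": [-0.004,0.0255,0.01],"rotation": [0,-0.2,3.8]},
    {"grip": 1,"offset": [-0.002,0.026,0.01],"rotation": [0,-0.2,3.8]},
    {"grip": 1,"offset": [-0.0005,0.024,0.01],"rotation": [0,-0.2,3.8]},
    {"grip": 1,"offset": [0.001,0.012,0.01],"rotation": [0,-0.2,3.4]},
    {"grip": 1,"offset": [0,0,0],"rotation": [0,0,0]}
  ]
}}

```text
t: 6.13
tcp_pos: [543.9, -378.1, 330.3]
eef_rot: [3.14, 0.061, 0.011]
ft_force: [-1.4, 0.2, -0.6]
gripper_width: 0.179
```

```bash
python3 - <<'E'
from h import *
from station import robot
o=robot.get_obs();print(o['tcp_pos'],o['t'],o['gripper_width'],o['joint_vel'].round(3))
ci=robot.camera_info("wrist");im=robot.camera("wrist"); cv2.imwrite("pics/w5.png",im)
import pickle; pickle.dump(ci,open("ci_w5.pkl","wb"))
go(o,(548.4,-378,230),3.5,n=3)
E
```

```text
[ 543.87539789 -378.0945733   330.32057042] 6.1333 0.17879810587454945 [ 0.019 -0.024 -0.019 -0.011 -0.007  0.031  0.055]
n 3 rot/row [ 0.01 -0.13 -0.43] tot rot [ 0.04 -0.39 -1.29]
[0.0013, 0.0, 0.0334]
[0.0014, 0.0, 0.0334]
[0.0014, 0.0, 0.0334]
```

View pics/w5.png

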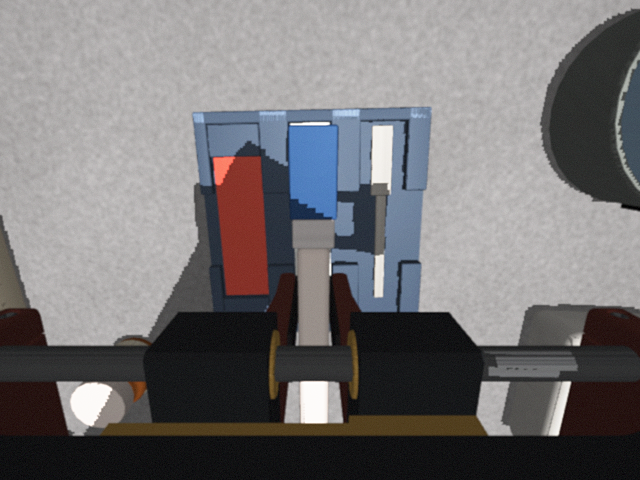

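The brush lies above the pale pocket: its blue block is at (313,170), and the pocket's end shows at (291..330,123). I'll check the tray's position from the red floor.

```bash
python3 - <<'E'
from h import *
import pickle
ci=pickle.load(open("ci_w5.pkl","rb")); im=cv2.imread("pics/w5.png")
hsv=cv2.cvtColor(im,cv2.COLOR_BGR2HSV);H,S,V=[hsv[...,i].astype(int) for i in range(3)]
r=np.zeros(S.shape,bool);r[140:310,200:285]=1
print(planefit(ci,((H<12)|(H>170))&(S>100)&(V>40)&r,3))
for nm,p,z in (("TL",(194,113),13),("TR",(430,108),13),("pale end L",(290,124),3),("pale end R",(330,123),3)): print(nm,onz(ci,*p,z)[:2])
E
```

```text
((544.4549560546875, -312.6922912597656), (133.49769592285156, 43.30020523071289), 3.6416358947753906, 363)
TL [ 644.45595103 -276.34311761]
TR [ 655.77991131 -472.2107162 ]
pale end L [ 639.5132426  -355.71046512]
pale end R [ 641.64726417 -390.34363408]
```

Call:
{"method": "carry_out", "body": {
  "series": [
    {"grip": 1,"offset": [0.0015,0,0.033],"rotation": [0,-0.1,-0.4]},
    {"grip": 1,"offset": [0.0015,0,0.033],"rotation": [0,-0.1,-0.4]},
    {"grip": 1,"offset": [0.0015,0,0.033],"rotation": [0,-0.1,-0.4]},
    {"grip": 1,"offset": [0,0,0.01],"rotation": [0,0,0]},
    {"grip": 1,"offset": [0,0,0],"rotation": [0,0,0]}
  ]
}}

```text
t: 6.6
tcp_pos: [553.2, -372.2, 228.1]
eef_rot: [3.138, 0.123, 0.023]
ft_force: [-0.1, 0.0, 0.4]
gripper_width: 0.18
```

```bash
python3 - <<'E'
from h import *
from station import robot
o=robot.get_obs();print(o['tcp_pos'],o['t'],o['gripper_width'],o['ft_force'])
go(o,(548,-378.5,188.5),3.6,n=2)
E
```

```text
[ 553.2195816  -372.23991229  228.10905642] 6.6 0.17957269616880048 [-0.09386193  0.00097142  0.39341486]
n 2 rot/row [ 0.05 -0.42  0.45] tot rot [ 0.09 -0.85  0.89]
[-0.0031, 0.0029, 0.0198]
[-0.003, 0.0029, 0.0198]
```

Call:
{"method": "carry_out", "body": {
  "series": [
    {"grip": 1,"offset": [-0.003,0.003,0.012],"rotation": [0,-0.5,0.4]},
    {"grip": 1,"offset": [-0.003,0.003,0.012],"rotation": [0,-0.4,0.4]},
    {"grip": 1,"offset": [0,0,0.005],"rotation": [0,0,0]},
    {"grip": 1,"offset": [0,0,0],"rotation": [0,0,0]}
  ]
}}

```text
t: 6.93
tcp_pos: [549.5, -378.2, 202.7]
eef_rot: [3.136, 0.105, 0.006]
ft_force: [0.5, 0.5, -0.4]
gripper_width: 0.178
```

```bash
python3 - <<'E'
from h import *
from station import robot
o=robot.get_obs();print(o['tcp_pos'],o['t'],o['gripper_width'],o['ft_force'])
cv2.imwrite("pics/w6.png",robot.camera("wrist"))
go(o,(548,-378.5,188.5),3.6,n=2)
E
```

```text
[ 549.50694917 -378.18242623  202.7165053 ] 6.9333 0.17829786496161334 [ 0.54303639  0.49070449 -0.42866336]
n 2 rot/row [ 0.11 -0.11  0.11] tot rot [ 0.22 -0.22  0.23]
[-0.0008, 0.0001, 0.0071]
[-0.0008, 0.0001, 0.0071]
```

View pics/w6.png

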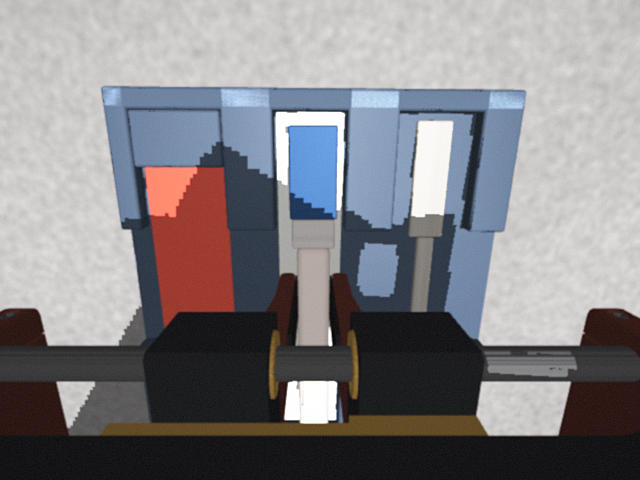

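The brush is centred in the pocket's width: the block spans columns 289-337 and the pocket 276-345. Lowering to the floor.

Call:
{"method": "carry_out", "body": {
  "series": [
    {"grip": 1,"offset": [-0.001,0,0.006],"rotation": [0.1,-0.1,0.1]},
    {"grip": 1,"offset": [-0.001,0,0.005],"rotation": [0.1,-0.1,0.1]},
    {"grip": 1,"offset": [0,0,0.001],"rotation": [0,0,0]},
    {"grip": 1,"offset": [0,0,0],"rotation": [0,0,0]},
    {"grip": 1,"offset": [0,0,0],"rotation": [0,0,0]}
  ]
}}

```text
t: 7.4
tcp_pos: [548.2, -379.4, 192.4]
eef_rot: [3.137, 0.098, 0.006]
ft_force: [0.1, -0.2, -1.1]
gripper_width: 0.183
```

Call:
{"method": "carry_out", "body": {
  "series": [
    {"grip": 1,"offset": [0,0,0.0025],"rotation": [0,0,0]},
    {"grip": 1,"offset": [0,0,0.001],"rotation": [0,0,0]},
    {"grip": 1,"offset": [0,0,0],"rotation": [0,0,0]}
  ]
}}

```text
t: 7.65
tcp_pos: [548.5, -379.5, 189.1]
eef_rot: [3.137, 0.098, 0.007]
ft_force: [0.2, 0.9, 0.1]
gripper_width: 0.181
```

Call:
{"method": "carry_out", "body": {
  "series": [
    {"grip": 1,"offset": [0,0,0.002],"rotation": [0,0,0]},
    {"grip": 1,"offset": [0,0,0.0005],"rotation": [0,0,0]}
  ]
}}

```text
t: 7.82
tcp_pos: [548.8, -379.6, 187.9]
eef_rot: [3.137, 0.098, 0.007]
ft_force: [-1.8, 1.5, 3.7]
gripper_width: 0.176
```

Contact: about 4 N upward at the expected height. I'll open only part way, so the fingers stay clear of the spatula.

Call:
{"method": "carry_out", "body": {
  "series": [
    {"grip": 0.2,"offset": [0,0,0],"rotation": [0,0,0]},
    {"grip": 0.2,"offset": [0,0,0],"rotation": [0,0,0]},
    {"grip": 0.2,"offset": [0,0,0],"rotation": [0,0,0]},
    {"grip": 0.2,"offset": [0,0,0],"rotation": [0,0,0]},
    {"grip": 0.2,"offset": [0,0,0],"rotation": [0,0,0]}
  ]
}}

```text
t: 8.23
tcp_pos: [549.1, -379.7, 188.3]
eef_rot: [3.136, 0.098, 0.009]
ft_force: [-0.6, -0.8, 0.5]
gripper_width: 0.398
```

Released at an opening of 35 mm. I'll rise, take a picture, and head for the lock plate.

Call:
{"method": "carry_out", "body": {
  "series": [
    {"grip": 0.2,"offset": [0,0,-0.015],"rotation": [0,0,0]},
    {"grip": 0.2,"offset": [0,0,-0.035],"rotation": [0,0,0]},
    {"grip": -1,"offset": [0,0,-0.04],"rotation": [0,0,0]},
    {"grip": -1,"offset": [0,0,-0.04],"rotation": [0,0,0]},
    {"grip": -1,"offset": [0,0,-0.04],"rotation": [0,0,0]}
  ]
}}

```text
t: 8.65
tcp_pos: [545.5, -377.2, 356.6]
eef_rot: [-3.132, -0.099, 0.018]
ft_force: [0.4, -0.0, -0.1]
gripper_width: 0.593
```

```bash
python3 - <<'E'
from h import *
from station import robot
o=robot.get_obs();print(o['tcp_pos'],o['t'],o['gripper_width'],o['ft_force'])
cv2.imwrite("pics/w7.png",robot.camera("wrist"))
go(o,(478,-40,345),102,n=17)
import pickle
ci=pickle.load(open("ci_w2.pkl","rb"))
im=cv2.imread("pics/w2.png");hsv=cv2.cvtColor(im,cv2.COLOR_BGR2HSV);H,S,V=[hsv[...,i].astype(int) for i in range(3)]
r=np.zeros(S.shape,bool);r[290:410,325:410]=1
print('plate',planefit(ci,((H<12)|(H>170))&(S>120)&(V>60)&r,98))
E
```

```text
[ 545.48422084 -377.24626116  356.57221795] 8.65 0.593282148934441 [ 0.40556364 -0.0201608  -0.08719146]
n 17 rot/row [-0.05  0.   -5.79] tot rot [-8.800e-01  8.000e-02 -9.836e+01]
[-0.0027, -0.02, 0.0009]
[-0.0007, -0.0202, 0.0008]
[0.0014, -0.0202, 0.0008]
[0.0034, -0.0199, 0.0008]
[0.0054, -0.0195, 0.0008]
[0.0073, -0.0188, 0.0008]
[0.0092, -0.018, 0.0008]
[0.011, -0.017, 0.0007]
[0.0126, -0.0158, 0.0007]
[0.0142, -0.0145, 0.0007]
[0.0155, -0.013, 0.0007]
[0.0168, -0.0113, 0.0007]
[0.0178, -0.0096, 0.0007]
[0.0187, -0.0077, 0.0007]
[0.0194, -0.0058, 0.0007]
[0.0199, -0.0038, 0.0007]
[0.0202, -0.0018, 0.0007]
plate ((484.44793701171875, 21.095998764038086), (53.38728332519531, 29.135753631591797), -79.0287561416626, 154)
```

View pics/w7.png

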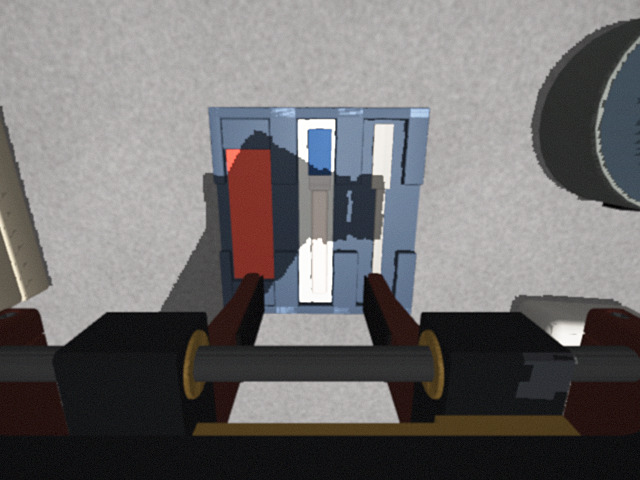

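The brush lies flat in the pale pocket (bristles at (319,150)), and the spatula is untouched. Now the lock plate.

Call:
{"method": "carry_out", "body": {
  "series": [
    {"grip": -1,"offset": [-0.003,-0.02,0],"rotation": [0,0,-5.8]},
    {"grip": -1,"offset": [-0.001,-0.02,0],"rotation": [0,0,-5.8]},
    {"grip": -1,"offset": [0.0015,-0.02,0],"rotation": [0,0,-5.8]},
    {"grip": -1,"offset": [0.0035,-0.02,0],"rotation": [0,0,-5.8]},
    {"grip": -1,"offset": [0.0055,-0.0195,0],"rotation": [0,0,-5.8]},
    {"grip": -1,"offset": [0.0075,-0.019,0],"rotation": [0,0,-5.8]},
    {"grip": -1,"offset": [0.009,-0.018,0],"rotation": [0,0,-5.8]},
    {"grip": -1,"offset": [0.011,-0.017,0],"rotation": [0,0,-5.8]},
    {"grip": -1,"offset": [0.0125,-0.016,0],"rotation": [0,0,-5.8]},
    {"grip": -1,"offset": [0.014,-0.0145,0],"rotation": [0,0,-5.8]},
    {"grip": -1,"offset": [0.0155,-0.013,0],"rotation": [0,0,-5.8]},
    {"grip": -1,"offset": [0.017,-0.0115,0],"rotation": [0,0,-5.8]}
  ]
}}

```text
t: 9.7
tcp_pos: [492.0, -136.9, 383.1]
eef_rot: [2.452, 1.912, 0.011]
ft_force: [0.3, 0.3, -0.7]
gripper_width: 1.002
```

```bash
python3 - <<'E'
from h import *
from station import robot
o=robot.get_obs();print(o['tcp_pos'],o['t'],o['gripper_width'],o['ft_force'])
go(o,(485,-40,340),101,n=7)
E
```

```text
[ 491.98007385 -136.86578193  383.13260426] 9.7 1.0021868833322607 [ 0.28335364  0.25190283 -0.65096744]
n 7 rot/row [ 0.21  0.16 -3.59] tot rot [  1.49   1.14 -25.1 ]
[0.0133, -0.0045, 0.0059]
[0.0135, -0.0037, 0.0059]
[0.0137, -0.0028, 0.006]
[0.0138, -0.0019, 0.006]
[0.0139, -0.001, 0.006]
[0.0139, -0.0001, 0.0061]
[0.0139, 0.0008, 0.0061]
```

Call:
{"method": "carry_out", "body": {
  "series": [
    {"grip": -1,"offset": [0.013,-0.0045,0.006],"rotation": [0.2,0.2,-4]},
    {"grip": -1,"offset": [0.013,-0.0035,0.006],"rotation": [0.2,0.2,-4]},
    {"grip": -1,"offset": [0.0135,-0.003,0.006],"rotation": [0.2,0.2,-4]},
    {"grip": -1,"offset": [0.0135,-0.002,0.006],"rotation": [0.2,0.2,-4]},
    {"grip": -1,"offset": [0.013,-0.001,0.006],"rotation": [0.2,0.2,-4]},
    {"grip": -1,"offset": [0.013,0,0.006],"rotation": [0.2,0,-3]},
    {"grip": -1,"offset": [0,0,0.002],"rotation": [0,0,-1]}
  ]
}}

```text
t: 10.28
tcp_pos: [481.5, -48.4, 349.5]
eef_rot: [1.973, 2.425, 0.005]
ft_force: [0.1, 0.2, -0.1]
gripper_width: 0.999
```

```bash
python3 - <<'E'
from h import *
from station import robot
o=robot.get_obs();print(o['tcp_pos'],o['t'],o['joint_vel'].round(3))
ci=robot.camera_info("wrist");im=robot.camera("wrist"); cv2.imwrite("pics/w8.png",im)
import pickle; pickle.dump(ci,open("ci_w8.pkl","wb"))
hsv=cv2.cvtColor(im,cv2.COLOR_BGR2HSV);H,S,V=[hsv[...,i].astype(int) for i in range(3)]
r=np.zeros(S.shape,bool);r[150:330,230:400]=1
print('plate',planefit(ci,((H<12)|(H>170))&(S>120)&(V>50)&r,98))
go(o,(490,-7.5,295),101,n=4)
E
```

```text
[481.52878911 -48.42295005 349.46790406] 10.2833 [ 0.032  0.025 -0.     0.007  0.054 -0.036  0.181]
plate ((492.2930603027344, -20.33979034423828), (85.19891357421875, 29.367996215820312), -79.23395347595215, 319)
n 4 rot/row [0.18 0.14 0.18] tot rot [0.72 0.57 0.73]
[0.0097, 0.004, 0.0136]
[0.0097, 0.004, 0.0136]
[0.0097, 0.004, 0.0136]
[0.0097, 0.004, 0.0136]
```

View pics/w8.png

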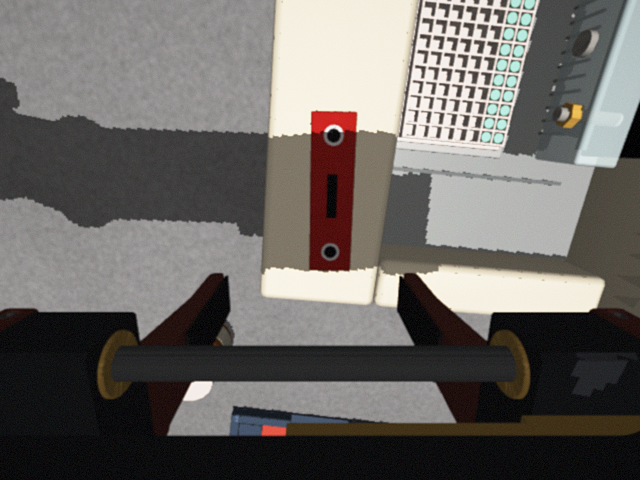

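The whole plate shows, (311..356, 111) to (310..350, 270). My ROI cut off its far end, so I'll redo it.

```bash
python3 - <<'E'
from h import *
import pickle
from station import robot
ci=pickle.load(open("ci_w8.pkl","rb"));im=cv2.imread("pics/w8.png")
hsv=cv2.cvtColor(im,cv2.COLOR_BGR2HSV);H,S,V=[hsv[...,i].astype(int) for i in range(3)]
r=np.zeros(S.shape,bool);r[100:290,230:400]=1
print('plate',planefit(ci,((H<12)|(H>170))&(S>120)&(V>50)&r,98))
print([onz(ci,*p,90)[:2] for p in ((262,297),(373,304))])
o=robot.get_obs();print(o['tcp_pos'])
E
```

```text
plate ((490.06439208984375, -8.61893081665039), (109.06063842773438, 29.367996215820312), -79.23395347595215, 395)
[array([455.26208856, -97.09389849]), array([541.27193379, -85.90537093])]
[481.70564419 -49.7421881  349.38210938]
```

Call:
{"method": "carry_out", "body": {
  "series": [
    {"grip": -1,"offset": [0.01,0.004,0.014],"rotation": [0.2,0.2,0.2]},
    {"grip": -1,"offset": [0.01,0.004,0.014],"rotation": [0.2,0.2,0.2]},
    {"grip": -1,"offset": [0.01,0.004,0.014],"rotation": [0.2,0.2,0.2]},
    {"grip": -1,"offset": [0.008,0.004,0.013],"rotation": [0.2,0,0.2]},
    {"grip": -1,"offset": [0,0,0],"rotation": [0,0,0]}
  ]
}}

```text
t: 10.75
tcp_pos: [492.9, -13.3, 295.0]
eef_rot: [2.015, 2.402, -0.002]
ft_force: [-0.6, -0.3, 0.4]
gripper_width: 1.004
```

```bash
python3 - <<'E'
from h import *
from station import robot
o=robot.get_obs();print(o['tcp_pos'],o['t'],o['ft_force'])
go(o,(490,-8.5,275),100.8,n=2)
E
```

```text
[492.87723408 -13.32616764 294.98648427] 10.75 [-0.57570948 -0.28640126  0.41003102]
n 2 rot/row [ 0.09  0.15 -0.39] tot rot [ 0.17  0.31 -0.77]
[0.0027, -0.001, 0.01]
[0.0027, -0.001, 0.01]
```

Call:
{"method": "carry_out", "body": {
  "series": [
    {"grip": -0.1,"offset": [0.003,-0.001,0.009],"rotation": [0.1,0.1,-0.4]},
    {"grip": -0.1,"offset": [0.003,-0.001,0.009],"rotation": [0.1,0.1,-0.4]},
    {"grip": -0.1,"offset": [0,0,0],"rotation": [0,0,0]},
    {"grip": -0.1,"offset": [0,0,0],"rotation": [0,0,0]},
    {"grip": -0.1,"offset": [0,0,0],"rotation": [0,0,0]}
  ]
}}

```text
t: 11.17
tcp_pos: [490.4, -10.9, 276.9]
eef_rot: [2.005, 2.414, -0.004]
ft_force: [0.2, -0.4, 0.3]
gripper_width: 0.661
```

```bash
python3 - <<'E'
from h import *
from station import robot
o=robot.get_obs();print(o['tcp_pos'],o['t'],o['ft_force'],o['gripper_width'])
cv2.imwrite("pics/w9.png",robot.camera("wrist"))
go(o,(490,-8.5,274),100.8,n=1)
E
```

```text
[490.39480891 -10.8559199  276.89201535] 11.1667 [ 0.20170752 -0.41743877  0.29244098] 0.6608505540726959
n 1 rot/row [ 0.02  0.24 -0.22] tot rot [ 0.02  0.24 -0.22]
[0.0024, 0.0, 0.0029]
```

View pics/w9.png

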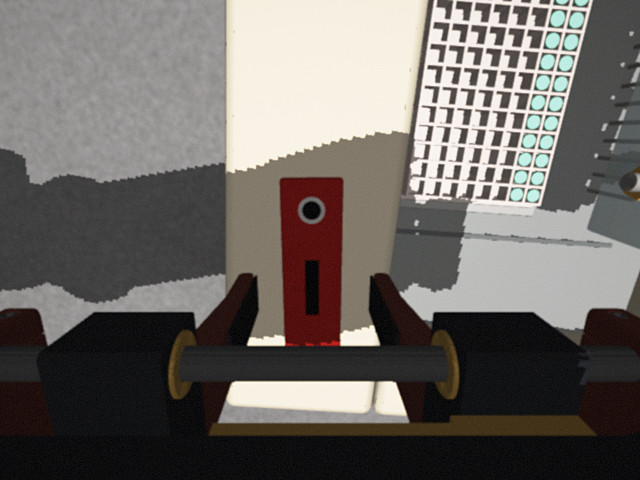

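The plate (columns 282-342) is centred between the fingers. I'll lower the last millimetres and close.

Call:
{"method": "carry_out", "body": {
  "series": [
    {"grip": -0.1,"offset": [0.0025,0,0.0025],"rotation": [0,0.2,-0.2]},
    {"grip": 0,"offset": [0,0,0.0005],"rotation": [0,0,0]},
    {"grip": 1,"offset": [0,0,0],"rotation": [0,0,0]},
    {"grip": 1,"offset": [0,0,0],"rotation": [0,0,0]},
    {"grip": 1,"offset": [0,0,0],"rotation": [0,0,0]},
    {"grip": 1,"offset": [0,0,0],"rotation": [0,0,0]}
  ]
}}

```text
t: 11.72
tcp_pos: [490.3, -8.9, 275.0]
eef_rot: [2.002, 2.417, 0.002]
ft_force: [-0.1, 0.8, -1.4]
gripper_width: 0.336
```

Call:
{"method": "carry_out", "body": {
  "series": [
    {"grip": 1,"offset": [0,0,0],"rotation": [0,0,0]},
    {"grip": 1,"offset": [0,0,0],"rotation": [0,0,0]},
    {"grip": 1,"offset": [0,0,-0.01],"rotation": [0,0,0]},
    {"grip": 1,"offset": [0,0,-0.02],"rotation": [0,0,0]},
    {"grip": 1,"offset": [0,0,-0.03],"rotation": [0,0,0]},
    {"grip": 1,"offset": [0,0,-0.03],"rotation": [0,0,0]}
  ]
}}

```text
t: 12.22
tcp_pos: [487.7, -9.1, 363.6]
eef_rot: [-1.997, -2.414, 0.01]
ft_force: [-0.2, 0.1, -0.4]
gripper_width: 0.336
```

```bash
python3 - <<'E'
from h import *
from station import robot
o=robot.get_obs();print(o['tcp_pos'],o['t'],o['ft_force'],o['gripper_width'])
cv2.imwrite("pics/w10.png",robot.camera("wrist"))
go(o,(544.5,-312.7,330),3.6,n=17)
E
```

```text
[487.65195891  -9.07794798 363.5750762 ] 12.2167 [-0.2263419   0.06547675 -0.40988452] 0.3363339435884828
n 17 rot/row [-0.03  0.02  5.72] tot rot [-0.59  0.39 97.21]
[-0.0182, -0.0, 0.0019]
[-0.0181, 0.0018, 0.0019]
[-0.0178, 0.0036, 0.0019]
[-0.0174, 0.0053, 0.0019]
[-0.0168, 0.007, 0.0019]
[-0.016, 0.0087, 0.0019]
[-0.015, 0.0102, 0.0019]
[-0.014, 0.0116, 0.0019]
[-0.0127, 0.013, 0.0019]
[-0.0114, 0.0142, 0.0019]
[-0.0099, 0.0152, 0.0019]
[-0.0083, 0.0162, 0.0019]
[-0.0067, 0.0169, 0.0019]
[-0.005, 0.0175, 0.0019]
[-0.0032, 0.0179, 0.0019]
[-0.0014, 0.0181, 0.002]
[0.0004, 0.0182, 0.002]
```

View pics/w10.png

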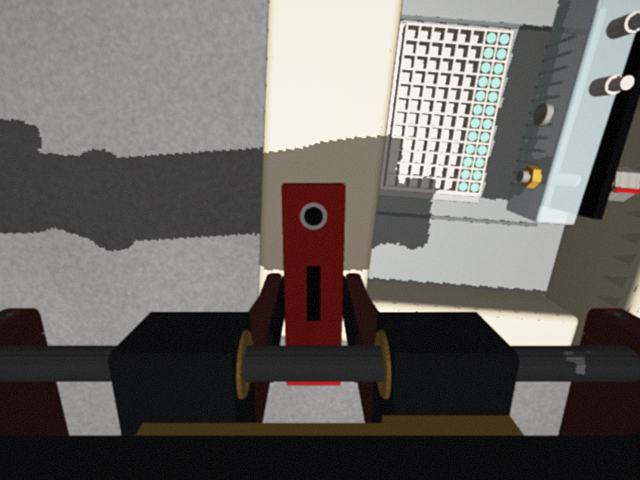

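The plate is held level between the fingers at (313,285). Moving to the tray.

Call:
{"method": "carry_out", "body": {
  "series": [
    {"grip": 1,"offset": [-0.018,0,0],"rotation": [0,0,5.7]},
    {"grip": 1,"offset": [-0.018,0.002,0],"rotation": [0,0,5.7]},
    {"grip": 1,"offset": [-0.018,0.0035,0],"rotation": [0,0,5.7]},
    {"grip": 1,"offset": [-0.0175,0.0055,0],"rotation": [0,0,5.7]},
    {"grip": 1,"offset": [-0.017,0.007,0],"rotation": [0,0,5.7]},
    {"grip": 1,"offset": [-0.016,0.0085,0],"rotation": [0,0,5.7]},
    {"grip": 1,"offset": [-0.015,0.01,0],"rotation": [0,0,5.7]},
    {"grip": 1,"offset": [-0.014,0.0115,0],"rotation": [0,0,5.7]},
    {"grip": 1,"offset": [-0.0125,0.013,0],"rotation": [0,0,5.7]},
    {"grip": 1,"offset": [-0.0115,0.014,0],"rotation": [0,0,5.7]},
    {"grip": 1,"offset": [-0.01,0.015,0],"rotation": [0,0,5.7]},
    {"grip": 1,"offset": [-0.0085,0.016,0],"rotation": [0,0,5.7]}
  ]
}}

```text
t: 13.27
tcp_pos: [527.6, -226.0, 382.4]
eef_rot: [3.032, 0.811, 0.022]
ft_force: [-0.2, -0.0, -1.1]
gripper_width: 0.336
```

```bash
python3 - <<'E'
from h import *
from station import robot
o=robot.get_obs();print(o['tcp_pos'],o['t'],o['ft_force'],o['gripper_width'])
go(o,(544.5,-312.7,300),3.6,n=6)
E
```

```text
[ 527.55077993 -225.96726181  382.39449517] 13.2667 [-0.24502674 -0.02378069 -1.08799784] 0.33641440652930454
n 6 rot/row [ 0.03 -0.13  4.39] tot rot [ 0.18 -0.81 26.34]
[-0.0049, 0.0139, 0.0138]
[-0.0038, 0.0142, 0.0138]
[-0.0027, 0.0145, 0.0138]
[-0.0016, 0.0146, 0.0138]
[-0.0004, 0.0147, 0.0138]
[0.0008, 0.0147, 0.0137]
```

Call:
{"method": "carry_out", "body": {
  "series": [
    {"grip": 1,"offset": [-0.005,0.014,0.014],"rotation": [0,-0.1,4.4]},
    {"grip": 1,"offset": [-0.004,0.014,0.014],"rotation": [0,-0.1,4.4]},
    {"grip": 1,"offset": [-0.0025,0.0145,0.014],"rotation": [0,-0.1,4.4]},
    {"grip": 1,"offset": [-0.0015,0.0145,0.014],"rotation": [0,-0.1,4.4]},
    {"grip": 1,"offset": [-0.0005,0.0145,0.014],"rotation": [0,-0.1,4.4]},
    {"grip": 1,"offset": [0.001,0.008,0.014],"rotation": [0,-0.1,3.5]},
    {"grip": 1,"offset": [0,0,0],"rotation": [0,0,0]}
  ]
}}

```text
t: 13.85
tcp_pos: [543.9, -314.2, 300.7]
eef_rot: [3.136, 0.072, 0.017]
ft_force: [-1.1, -0.2, -0.8]
gripper_width: 0.337
```

```bash
python3 - <<'E'
from h import *
from station import robot
o=robot.get_obs();print(o['tcp_pos'],o['t'],o['ft_force'],o['gripper_width'],o['joint_vel'].round(3))
cv2.imwrite("pics/w11.png",robot.camera("wrist"))
go(o,(544.5,-312.7,215),3.6,n=4)
E
```

```text
[ 543.93215086 -314.20556472  300.67268355] 13.85 [-1.10472531 -0.23215279 -0.84178071] 0.3371556005269786 [ 0.01  -0.029 -0.014 -0.015 -0.004  0.035  0.053]
n 4 rot/row [ 0.08 -0.15 -0.25] tot rot [ 0.3  -0.61 -0.99]
[-0.0001, -0.0005, 0.0214]
[-0.0, -0.0005, 0.0214]
[0.0, -0.0004, 0.0214]
[0.0001, -0.0004, 0.0214]
```

View pics/w11.png

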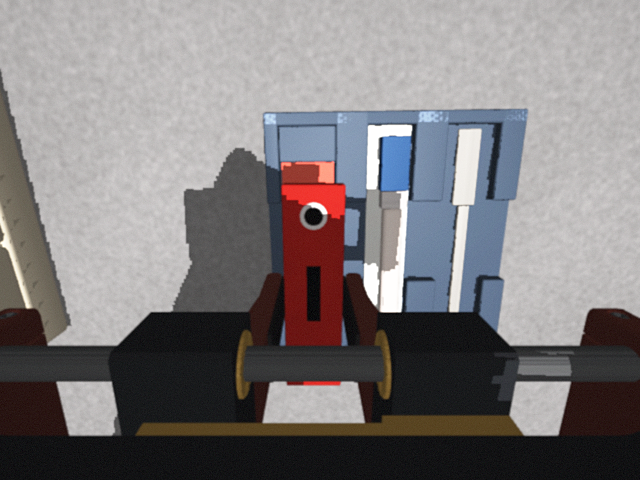

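The plate hangs above the red pocket (the pocket's end shows at (307,172)), and the brush is undisturbed. Descending.

Call:
{"method": "carry_out", "body": {
  "series": [
    {"grip": 1,"offset": [-0.001,-0.001,0.021],"rotation": [0.1,-0.2,-0.2]},
    {"grip": 1,"offset": [-0.001,-0.001,0.021],"rotation": [0.1,-0.2,-0.2]},
    {"grip": 1,"offset": [-0.001,-0.001,0.021],"rotation": [0,-0.2,-0.2]},
    {"grip": 1,"offset": [-0.001,0,0.015],"rotation": [0,-0.2,-0.2]},
    {"grip": 1,"offset": [0,0,0],"rotation": [0,0,0]}
  ]
}}

```text
t: 14.32
tcp_pos: [543.8, -308.3, 228.9]
eef_rot: [3.136, 0.122, 0.012]
ft_force: [0.2, -0.6, -1.2]
gripper_width: 0.331
```

```bash
python3 - <<'E'
from h import *
from station import robot
o=robot.get_obs();print(o['tcp_pos'],o['t'],o['ft_force'],o['gripper_width'])
cv2.imwrite("pics/w12.png",robot.camera("wrist"))
go(o,(544.5,-312.7,190),3.6,n=3)
E
```

```text
[ 543.77710004 -308.26979954  228.92936065] 14.3167 [ 0.16872066 -0.61612406 -1.18952363] 0.3313379676762575
n 3 rot/row [ 0.07 -0.15  0.28] tot rot [ 0.21 -0.44  0.84]
[0.0, 0.0014, 0.013]
[0.0001, 0.0015, 0.013]
[0.0001, 0.0015, 0.013]
```

View pics/w12.png

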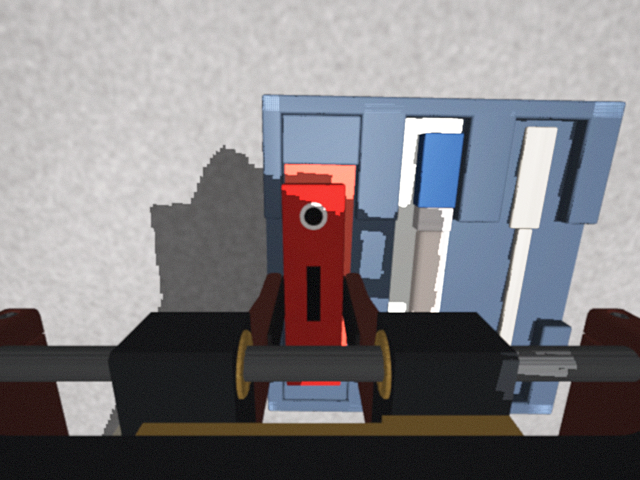

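Call:
{"method": "carry_out", "body": {
  "series": [
    {"grip": 1,"offset": [0,0.002,0.008],"rotation": [0.1,-0.2,0.3]},
    {"grip": 1,"offset": [0,0.002,0.008],"rotation": [0.1,-0.2,0.3]},
    {"grip": 1,"offset": [0,0.001,0.006],"rotation": [0,0,0.2]},
    {"grip": 1,"offset": [0,0,0],"rotation": [0,0,0]},
    {"grip": 1,"offset": [0,0,0],"rotation": [0,0,0]}
  ]
}}

```text
t: 14.78
tcp_pos: [547.2, -314.3, 211.3]
eef_rot: [3.137, 0.1, 0.013]
ft_force: [0.3, -0.2, -0.6]
gripper_width: 0.336
```

```bash
python3 - <<'E'
from h import *
from station import robot
o=robot.get_obs();print(o['tcp_pos'],o['t'],o['ft_force'],o['gripper_width'])
cv2.imwrite("pics/w13.png",robot.camera("wrist"))
go(o,(544.5,-312.7,188),3.6,n=3)
E
```

```text
[ 547.20052049 -314.28903207  211.31214137] 14.7833 [ 0.3355865  -0.19502448 -0.62642116] 0.33641298352687865
n 3 rot/row [ 0.07 -0.16  0.02] tot rot [ 0.21 -0.49  0.05]
[-0.0009, -0.0006, 0.0078]
[-0.0009, -0.0006, 0.0078]
[-0.0009, -0.0006, 0.0078]
```

View pics/w13.png

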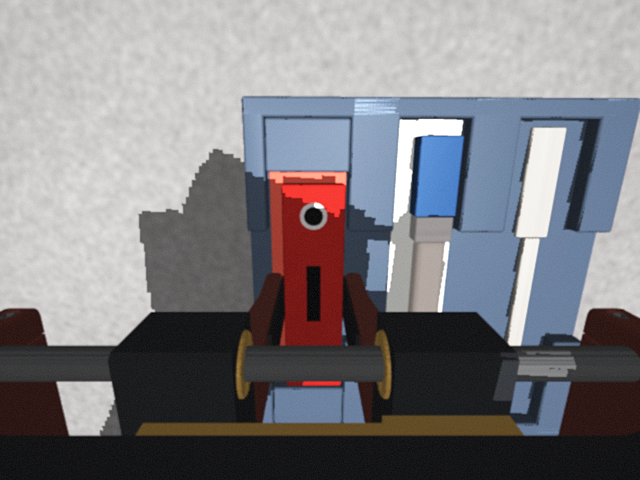

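The plate now lies inside the pocket's outline: the pocket spans columns 270-350 and the plate 283-345. Small correction and the final lowering.

Call:
{"method": "carry_out", "body": {
  "series": [
    {"grip": 1,"offset": [-0.0015,-0.001,0.007],"rotation": [0.1,-0.2,0]},
    {"grip": 1,"offset": [-0.001,-0.0005,0.006],"rotation": [0.1,-0.2,0]},
    {"grip": 1,"offset": [0,0,0.003],"rotation": [0,0,0]},
    {"grip": 1,"offset": [0,0,0.001],"rotation": [0,0,0]},
    {"grip": 1,"offset": [0,0,0],"rotation": [0,0,0]}
  ]
}}

```text
t: 15.25
tcp_pos: [544.5, -312.9, 193.2]
eef_rot: [3.14, 0.1, 0.002]
ft_force: [-0.5, 0.5, -0.9]
gripper_width: 0.337
```

Call:
{"method": "carry_out", "body": {
  "series": [
    {"grip": 1,"offset": [0,0,0.003],"rotation": [0,0,0]},
    {"grip": 1,"offset": [0,0,0.0015],"rotation": [0,0,0]},
    {"grip": 1,"offset": [0,0,0.001],"rotation": [0,0,0]}
  ]
}}

```text
t: 15.5
tcp_pos: [544.7, -312.9, 187.9]
eef_rot: [3.14, 0.1, 0.002]
ft_force: [-4.5, 1.8, 17.1]
gripper_width: 0.339
```

Contact with the floor, 17 N. Releasing part way, then rising.

Call:
{"method": "carry_out", "body": {
  "series": [
    {"grip": 0,"offset": [0,0,0],"rotation": [0,0,0]},
    {"grip": 0,"offset": [0,0,0],"rotation": [0,0,0]},
    {"grip": 0,"offset": [0,0,0],"rotation": [0,0,0]},
    {"grip": 0,"offset": [0,0,0],"rotation": [0,0,0]},
    {"grip": 0,"offset": [0,0,-0.01],"rotation": [0,0,0]},
    {"grip": 0,"offset": [0,0,-0.03],"rotation": [0,0,0]},
    {"grip": 0,"offset": [0,0,-0.04],"rotation": [0,0,0]},
    {"grip": 0,"offset": [0,0,-0.04],"rotation": [0,0,0]},
    {"grip": 0,"offset": [0,0,-0.04],"rotation": [0,0,0]}
  ]
}}

```text
t: 16.25
tcp_pos: [542.0, -311.5, 346.4]
eef_rot: [-3.132, -0.102, 0.022]
ft_force: [1.1, -0.3, 0.3]
gripper_width: 0.498
```

```bash
python3 - <<'E'
from h import *
from station import robot
o=robot.get_obs();print(o['tcp_pos'],o['t'],o['ft_force'],o['gripper_width'],o['joints'])
cv2.imwrite("pics/w14.png",robot.camera("wrist"))
go(o,(590,40,420),-5,n=12)
E
```

```text
[ 541.97514081 -311.49931491  346.41065108] 16.25 [ 1.10190543 -0.30922325  0.26267534] 0.49798769353855593 [ 0.54734888  0.46359442 -0.16766957  1.72116357  0.08781328  0.98034946
 -1.15902432]
n 12 rot/row [-0.04  0.07  0.73] tot rot [-0.44  0.82  8.71]
[0.0058, -0.029, -0.006]
[0.0054, -0.0291, -0.006]
[0.0051, -0.0292, -0.006]
[0.0047, -0.0292, -0.006]
[0.0044, -0.0293, -0.006]
[0.004, -0.0293, -0.006]
[0.0036, -0.0294, -0.006]
[0.0033, -0.0294, -0.0061]
[0.0029, -0.0294, -0.0061]
[0.0025, -0.0295, -0.0061]
[0.0022, -0.0295, -0.0061]
[0.0018, -0.0295, -0.0061]
```

View pics/w14.png

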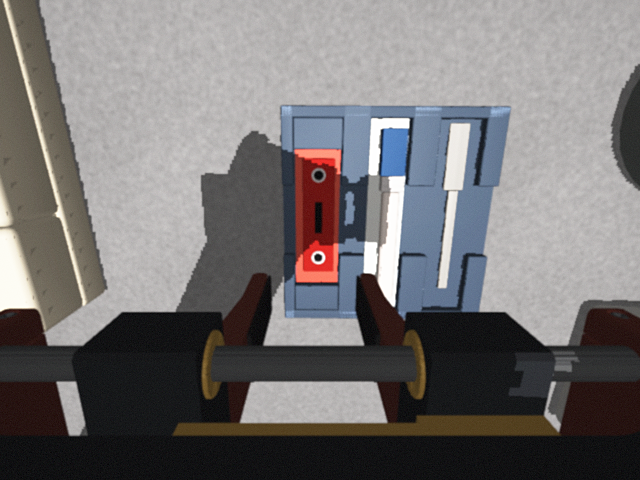

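Both parts lie flat in their pockets: plate at (318,215), brush at (390,210), spatula untouched. On to the bolt.

```bash
python3 - <<'E'
from h import *
from station import robot
o=robot.get_obs()
go(o,(640,72,400),7,n=12)
E
```

```text
n 12 rot/row [-0.01  0.01 -0.28] tot rot [-0.12  0.1  -3.31]
[0.01, -0.0315, -0.0036]
[0.0102, -0.0314, -0.0036]
[0.0103, -0.0314, -0.0036]
[0.0105, -0.0313, -0.0036]
[0.0106, -0.0313, -0.0037]
[0.0108, -0.0312, -0.0037]
[0.0109, -0.0312, -0.0037]
[0.0111, -0.0311, -0.0037]
[0.0112, -0.0311, -0.0037]
[0.0114, -0.031, -0.0037]
[0.0115, -0.031, -0.0037]
[0.0117, -0.0309, -0.0037]
```

Call:
{"method": "carry_out", "body": {
  "series": [
    {"grip": 0,"offset": [0.01,-0.031,-0.006],"rotation": [0,0,-0.3]},
    {"grip": 0,"offset": [0.01,-0.031,-0.006],"rotation": [0,0,-0.3]},
    {"grip": 0,"offset": [0.0105,-0.031,-0.006],"rotation": [0,0,-0.3]},
    {"grip": 0,"offset": [0.0105,-0.031,-0.004],"rotation": [0,0,-0.3]},
    {"grip": 0,"offset": [0.0105,-0.031,-0.004],"rotation": [0,0,-0.3]},
    {"grip": 0,"offset": [0.011,-0.031,-0.004],"rotation": [0,0,-0.3]},
    {"grip": 0,"offset": [0.011,-0.031,-0.003],"rotation": [0,0,-0.3]},
    {"grip": 0,"offset": [0.011,-0.031,-0.002],"rotation": [0,0,-0.3]},
    {"grip": 0,"offset": [0.011,-0.031,-0.002],"rotation": [0,0,-0.3]},
    {"grip": 0,"offset": [0.0115,-0.031,0],"rotation": [0,0,-0.3]},
    {"grip": 0,"offset": [0.0115,-0.031,0],"rotation": [0,0,-0.3]},
    {"grip": 0,"offset": [0.005,-0.015,0],"rotation": [0,0,0]}
  ]
}}

```text
t: 17.3
tcp_pos: [638.6, 60.9, 409.7]
eef_rot: [3.127, 0.17, 0.032]
ft_force: [0.3, 0.6, -0.5]
gripper_width: 0.501
```

```bash
python3 - <<'E'
from h import *
from station import robot
o=robot.get_obs();print(o['tcp_pos'],o['t'],o['gripper_width'],o['joints'],o['joint_vel'].round(2))
ci=robot.camera_info("wrist");im=robot.camera("wrist"); cv2.imwrite("pics/w15.png",im)
import pickle; pickle.dump(ci,open("ci_w15.pkl","wb"))
go(o,(640,72,370),7,n=2)
E
```

```text
[638.6451722   60.91100176 409.68636488] 17.3 0.5006072855642348 [ 0.01668466  0.42996021 -0.28732879  1.62660247  0.14855673  1.08684628
 -1.77500414] [-0.27  0.08 -0.01 -0.13  0.06  0.07 -0.3 ]
n 2 rot/row [ 0.3  -0.57 -0.38] tot rot [ 0.6  -1.13 -0.77]
[0.0009, -0.0056, 0.0198]
[0.0011, -0.0055, 0.0198]
```

View pics/w15.png

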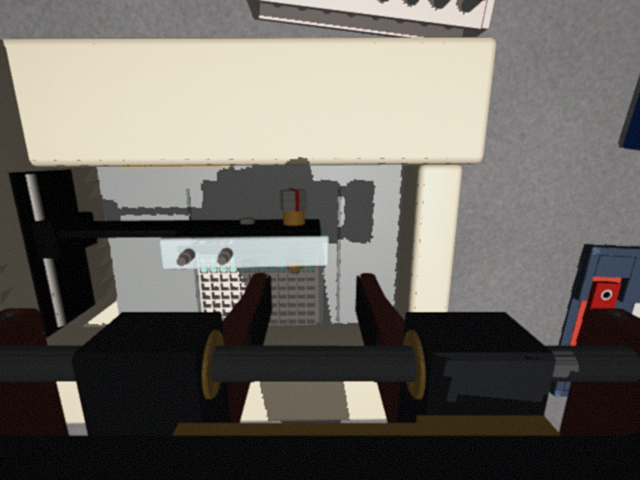

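The bolt head with its red line shows at (292,200), behind the black arm (rows 220-236), with the gap clear around it. Zooming in to measure.

```bash
python3 - <<'E'
from h import *
import pickle
ci=pickle.load(open("ci_w15.pkl","rb"));im=cv2.imread("pics/w15.png")
c=im[150:270,230:350];cv2.imwrite("pics/w15z.png",cv2.resize(c,(600,600),interpolation=cv2.INTER_CUBIC))
a,b=onz(ci,60,165,125),onz(ci,470,162,125);d=a-b;print('wall',a[:2],b[:2],np.degrees(np.arctan2(-d[0],d[1])))
a,b=onz(ci,170,264,135),onz(ci,322,265,135)
print('bolt',onz(ci,292,200,120)[:2])
print('arm end top corners',onz(ci,320,220,135)[:2],onz(ci,320,236,135)[:2])
E
```

```text
wall [684.78995092 257.17232668] [721.00849189 -56.58693044] 6.584746882993082
bolt [676.31281662  77.94457852]
arm end top corners [665.18328182  54.37066306] [652.52208723  52.93382359]
```

View pics/w15z.png

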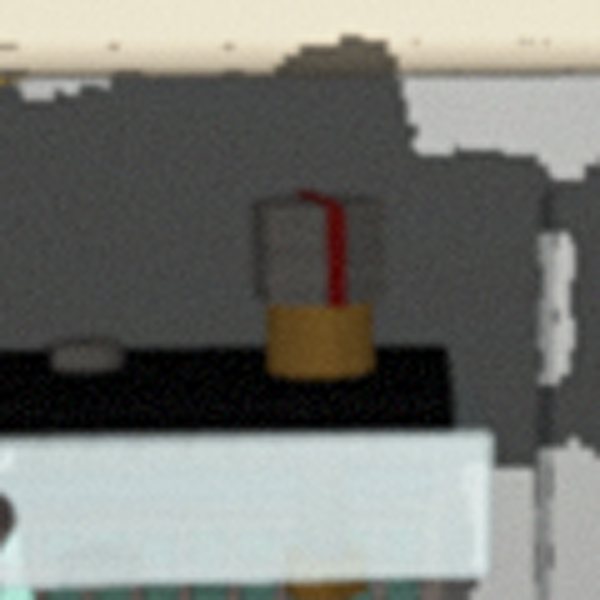

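```bash
python3 - <<'E'
from h import *
import pickle
from station import robot
ci=pickle.load(open("ci_w15.pkl","rb"))
print(onz(ci,296.8,191,122)[:2],onz(ci,297.5,210,122)[:2],onz(ci,293.7,202,113)[:2])
go(robot.get_obs(),(676,78,345),6.8,n=4)
E
```

```text
[684.12786387  74.73059024] [669.00617774  72.70758828] [673.87565384  76.66367338]
n 4 rot/row [ 0.13 -0.29 -0.1 ] tot rot [ 0.5  -1.16 -0.38]
[0.0093, -0.0027, 0.0164]
[0.0094, -0.0026, 0.0163]
[0.0095, -0.0026, 0.0163]
[0.0096, -0.0025, 0.0162]
```

Call:
{"method": "carry_out", "body": {
  "series": [
    {"grip": 0,"offset": [0.0095,-0.0025,0.016],"rotation": [0.1,-0.3,-0.1]},
    {"grip": 0,"offset": [0.0095,-0.0025,0.016],"rotation": [0.1,-0.3,-0.1]},
    {"grip": 0,"offset": [0.0095,-0.0025,0.016],"rotation": [0.1,-0.3,-0.1]},
    {"grip": 0,"offset": [0.0095,-0.0025,0.015],"rotation": [0.1,-0.2,-0.1]},
    {"grip": 0,"offset": [0,0,0],"rotation": [0,0,0]},
    {"grip": 0,"offset": [0,0,0],"rotation": [0,0,0]}
  ]
}}

```text
t: 17.85
tcp_pos: [677.2, 81.6, 349.5]
eef_rot: [3.134, 0.196, 0.01]
ft_force: [0.3, 0.2, 1.0]
gripper_width: 0.501
```

```bash
python3 - <<'E'
from h import *
from station import robot
o=robot.get_obs();print(o['tcp_pos'],o['t'],o['gripper_width'])
ci=robot.camera_info("wrist");im=robot.camera("wrist"); cv2.imwrite("pics/w16.png",im)
import pickle; pickle.dump(ci,open("ci_w16.pkl","wb"))
go(o,(676,78,345),6.8,n=1)
c=im[180:300,250:370];cv2.imwrite("pics/w16z.png",cv2.resize(c,(600,600),interpolation=cv2.INTER_CUBIC))
E
```

```text
[677.17370248  81.63771145 349.4927648 ] 17.85 0.501458700071728
n 1 rot/row [ 0.08 -0.35  0.36] tot rot [ 0.08 -0.35  0.36]
[-0.0016, 0.0035, 0.0045]
```

View pics/w16.png

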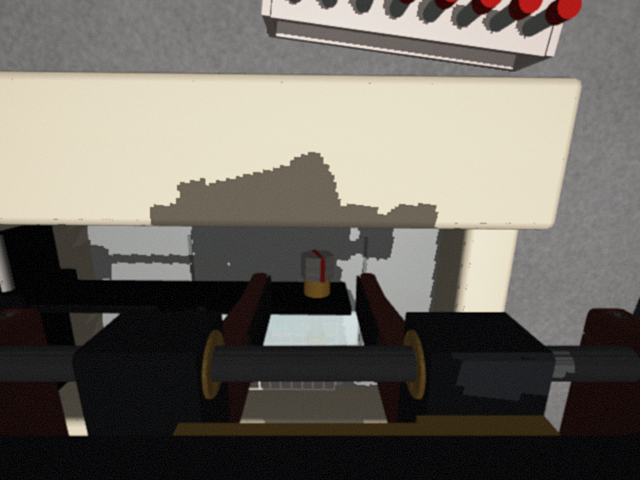

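View pics/w16z.png

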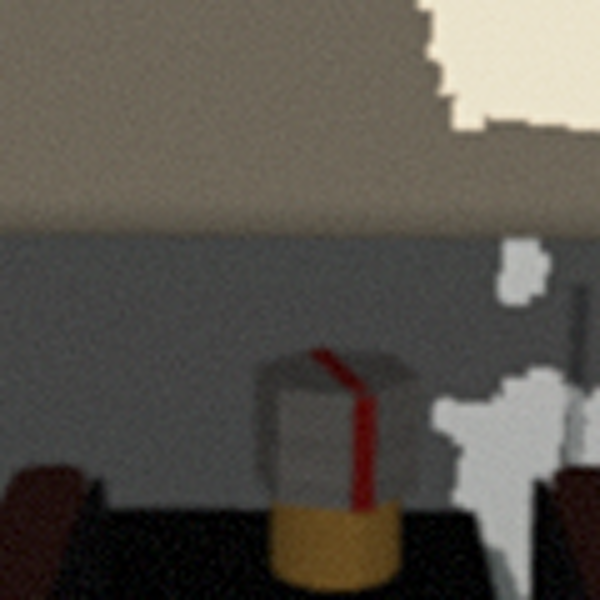

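```bash
python3 - <<'E'
from h import *
import pickle
ci=pickle.load(open("ci_w16.pkl","rb"))
Z=lambda u,v:(250+u/5,180+v/5)
yaw=np.radians(6.8);xw=np.array([np.cos(yaw),np.sin(yaw),0]);yw=np.array([-np.sin(yaw),np.cos(yaw),0])
a=onz(ci,*Z(365,393),122.5);b=onz(ci,*Z(362,508),122.5)
print('top line',a,b,np.linalg.norm(a-b),np.degrees(np.arctan2(*(a-b)[1::-1])))
face=a@xw
for f in (face-2,face,face+2):
  pts={}
  for n,p in dict(top=(365,395),lineend=(316,350),lc=(278,385),rc=(418,390),ll=(256,380)).items():
    c,d=ray(ci,*Z(*p)); X=c+d*((f-c@xw)/(d@xw)); pts[n]=(X@yw,X[2]); 
  t=np.array(pts['top']);e=np.array(pts['lineend']);v=t-e
  print(f,{k:np.round(q,1) for k,q in pts.items()},'len',np.linalg.norm(v),'theta',np.arctan2(-v[0],v[1]))
a,b=onz(ci,*Z(0,237),125),onz(ci,555,227,125)
a=onz(ci,20,222,125);d=a-b;print('wall',a[:2],b[:2],np.degrees(np.arctan2(-d[0],d[1])), (a@xw,b@xw))
E
```

```text
top line [684.24609004  74.45731819 122.5       ] [668.3578989   72.75009752 122.5       ] 15.979650195322517 6.133024367942958
686.2488084128868 {'top': array([ -7.3, 117.2]), 'lineend': array([-0.8, 96.4]), 'lc': array([  4.4, 113.1]), 'rc': array([-14.5, 114.9]), 'll': array([  7.5, 110.9])} len 21.848573343382554 theta 0.30245061017111086
688.2488084128868 {'top': array([ -7.1, 123.3]), 'lineend': array([ -0.7, 103.1]), 'lc': array([  4.3, 119.3]), 'rc': array([-14. , 121.1]), 'll': array([  7.2, 117.2])} len 21.22180949618556 theta 0.3024506101711111
690.2488084128868 {'top': array([ -6.9, 129.4]), 'lineend': array([ -0.7, 109.8]), 'lc': array([  4.1, 125.5]), 'rc': array([-13.6, 127.3]), 'll': array([  7. , 123.5])} len 20.595045648988542 theta 0.30245061017111113
wall [685.43306641 264.85719478] [723.57820629 -66.62776621] 6.564353528590984 (np.float64(711.9715359602861), np.float64(710.5992093414349))
```

The bolt's angle measures about 0.30 rad: the red line runs from its corner at px (323,258) to (313,250), and its lengths and heights check out (top line 16.0 mm, top corner z 123). The centre is near (675.9, 76.9, 112). Now the tilted pre-grasp.

```bash
cat >> h.py <<'E'
YAW=np.radians(6.7)
xw=np.array([np.cos(YAW),np.sin(YAW),0]);yw=np.array([-np.sin(YAW),np.cos(YAW),0]);zw=np.array([0,0,1.])
C=np.array([675.9,76.9,112.])+2.5*xw
def boltpose(th,back=0,dy=0,dz=0,C=C):
    Rd=Ro.from_matrix(np.column_stack([xw,-yw,-zw])); Rt=Ro.from_rotvec(xw*th)*Rd
    tz=Rt.as_matrix()[:,2]; return C+dy*yw+dz*zw-(163+back)*tz,Rt
def state(o):
    """grasp point relative to C in washer axes, roll about xw"""
    R=Ro.from_rotvec(o['eef_rot']).as_matrix(); g=np.array(o['tcp_pos'])+163*R[:,2]-C
    Rd=np.column_stack([xw,-yw,-zw]); rel=Ro.from_matrix(R@Rd.T).as_rotvec()
    B=np.array([xw,yw,zw]); return 'grasp-C (x,y,z washer) %s  roll,pitch,yaw err %s'%(np.round(B@g,1),np.round(B@rel,4))
E
python3 - <<'E'
from h import *
from station import robot
o=robot.get_obs();print(state(o))
p,R=boltpose(0.30,70);print(p);go(o,p,Rt=R,n=5)
E
```

```text
grasp-C (x,y,z washer) [ 0.   4.2 74.4]  roll,pitch,yaw err [-0.0014 -0.0059  0.008 ]
[686.41643118   8.80571187 334.59340197]
n 5 rot/row [ 3.45 -0.05  0.1 ] tot rot [17.27 -0.26  0.5 ]
[0.0, 0.0147, 0.003]
[0.0001, 0.0148, 0.0021]
[0.0001, 0.0149, 0.0012]
[0.0001, 0.015, 0.0003]
[0.0002, 0.0149, -0.0006]
```

Call:
{"method": "carry_out", "body": {
  "series": [
    {"grip": 0.2,"offset": [0,0.0145,0.003],"rotation": [3.5,-0.1,0.1]},
    {"grip": 0.2,"offset": [0,0.015,0.002],"rotation": [3.5,-0.1,0.1]},
    {"grip": 0.2,"offset": [0,0.015,0.001],"rotation": [3.5,0,0.1]},
    {"grip": 0.2,"offset": [0,0.015,0],"rotation": [3.5,0,0.1]},
    {"grip": 0.2,"offset": [0,0.01,0],"rotation": [2.5,0,0.1]},
    {"grip": 0.2,"offset": [0,0,0],"rotation": [0,0,0]},
    {"grip": 0.2,"offset": [0,0,0],"rotation": [0,0,0]}
  ]
}}

```text
t: 18.48
tcp_pos: [683.9, 10.1, 345.1]
eef_rot: [-2.84, -0.169, 0.007]
ft_force: [-0.6, 0.9, 0.2]
gripper_width: 0.397
```

```bash
python3 - <<'E'
from h import *
from station import robot
o=robot.get_obs();print(o['tcp_pos'],o['t'],o['gripper_width']);print(state(o))
ci=robot.camera_info("wrist");im=robot.camera("wrist"); cv2.imwrite("pics/w17.png",im)
import pickle; pickle.dump(ci,open("ci_w17.pkl","wb"))
p,R=boltpose(0.30,45);go(o,p,Rt=R,n=2)
E
```

```text
[683.91621459  10.07314589 345.09735423] 18.4833 0.396797098219567
grasp-C (x,y,z washer) [ -0.3 -19.8  77.2]  roll,pitch,yaw err [ 0.2959 -0.0127  0.0018]
n 2 rot/row [ 0.12 -0.35  0.1 ] tot rot [ 0.24 -0.7   0.21]
[0.0009, 0.0022, 0.0173]
[0.0011, 0.0023, 0.0173]
```

View pics/w17.png

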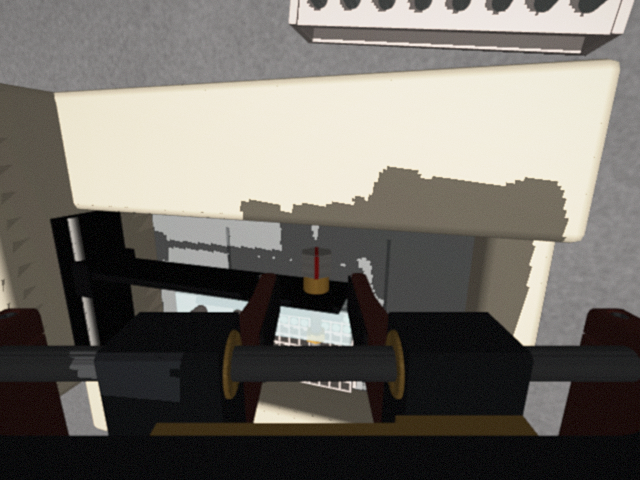

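From the tilted pose the bolt's red line looks straight (col 317, rows 245-280) and midway between the fingers. That confirms the angle of about 0.30. Going in along the tool axis.

Call:
{"method": "carry_out", "body": {
  "series": [
    {"grip": 0.2,"offset": [0.001,0.002,0.017],"rotation": [0.1,-0.4,0.1]},
    {"grip": 0.2,"offset": [0.001,0.002,0.017],"rotation": [0.1,-0.3,0.1]},
    {"grip": 0.2,"offset": [0,0,0],"rotation": [0,0,0]},
    {"grip": 0.2,"offset": [0,0,0],"rotation": [0,0,0]}
  ]
}}

```text
t: 18.87
tcp_pos: [684.9, 21.4, 310.0]
eef_rot: [-2.84, -0.175, 0.024]
ft_force: [-0.3, 0.4, 0.7]
gripper_width: 0.399
```

```bash
python3 - <<'E'
from h import *
from station import robot
o=robot.get_obs();print(o['tcp_pos'],o['t'],o['gripper_width'],o['ft_force']);print(state(o))
im=robot.camera("wrist"); cv2.imwrite("pics/w18.png",cv2.resize(im[200:420,200:440],(720,600)[:2]))
p,R=boltpose(0.30,20);go(o,p,Rt=R,n=2)
p,R=boltpose(0.30,0);go(o,p,Rt=R,n=4)
E
```

```text
[684.92540579  21.35025721 309.99513853] 18.8667 0.39885762615845755 [-0.33674557  0.41126454  0.70329832]
grasp-C (x,y,z washer) [-0.1 -8.6 42.1]  roll,pitch,yaw err [ 2.962e-01 -2.000e-04  6.000e-03]
n 2 rot/row [0.11 0.02 0.17] tot rot [0.22 0.04 0.34]
[0.0, 0.0024, 0.0114]
[0.0, 0.0024, 0.0114]
n 4 rot/row [0.05 0.01 0.09] tot rot [0.22 0.04 0.34]
[0.0, 0.0012, 0.0107]
[0.0, 0.0012, 0.0107]
[0.0, 0.0012, 0.0107]
[0.0, 0.0012, 0.0107]
```

View pics/w18.png

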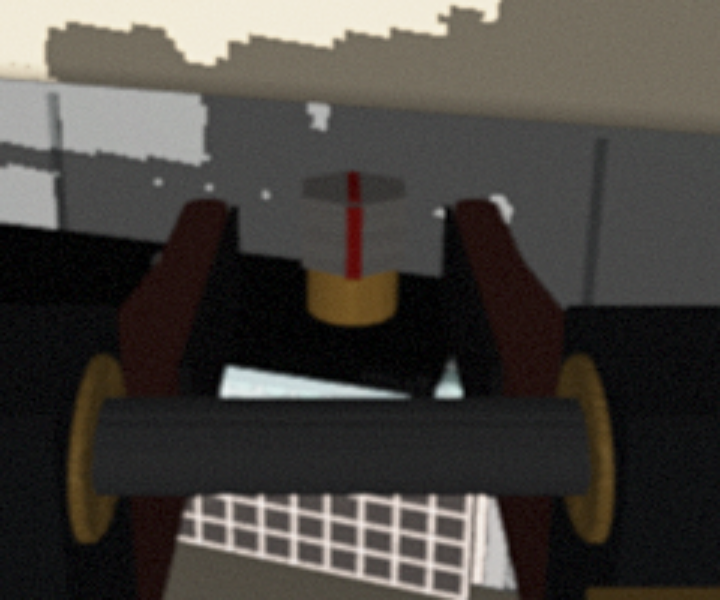

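The fingers straddle the bolt: the red line is at zoomed column 353, and the gap's middle is at 341, matching the computed 4 mm correction. I'll advance with it applied.

Call:
{"method": "carry_out", "body": {
  "series": [
    {"grip": 0.2,"offset": [0,0.0025,0.009],"rotation": [0.1,0,0.2]},
    {"grip": 0.2,"offset": [0,0.002,0.009],"rotation": [0.1,0,0.1]},
    {"grip": 0.2,"offset": [0,0,0.005],"rotation": [0,0,0]},
    {"grip": 0.2,"offset": [0,0,0],"rotation": [0,0,0]},
    {"grip": 0.2,"offset": [0,0,0],"rotation": [0,0,0]}
  ]
}}

```text
t: 19.33
tcp_pos: [684.1, 26.3, 283.3]
eef_rot: [-2.836, -0.171, 0.029]
ft_force: [0.6, 0.9, 0.3]
gripper_width: 0.398
```

```bash
python3 - <<'E'
from h import *
from station import robot
o=robot.get_obs();print(o['tcp_pos'],o['t'],o['gripper_width'],o['ft_force']);print(state(o))
im=robot.camera("wrist"); cv2.imwrite("pics/w19.png",cv2.resize(im[200:420,200:440],(720,600)[:2]))
p,R=boltpose(0.30,0);go(o,p,Rt=R,n=2)
E
```

```text
[684.08238313  26.27927422 283.33687612] 19.3333 0.397898093814635 [0.6277273  0.86636838 0.25609599]
grasp-C (x,y,z washer) [-0.8 -2.9 15.7]  roll,pitch,yaw err [0.3007 0.0029 0.0032]
n 2 rot/row [-0.02  0.1   0.08] tot rot [-0.04  0.19  0.16]
[0.0002, 0.0009, 0.0079]
[0.0002, 0.0008, 0.0079]
```

View pics/w19.png

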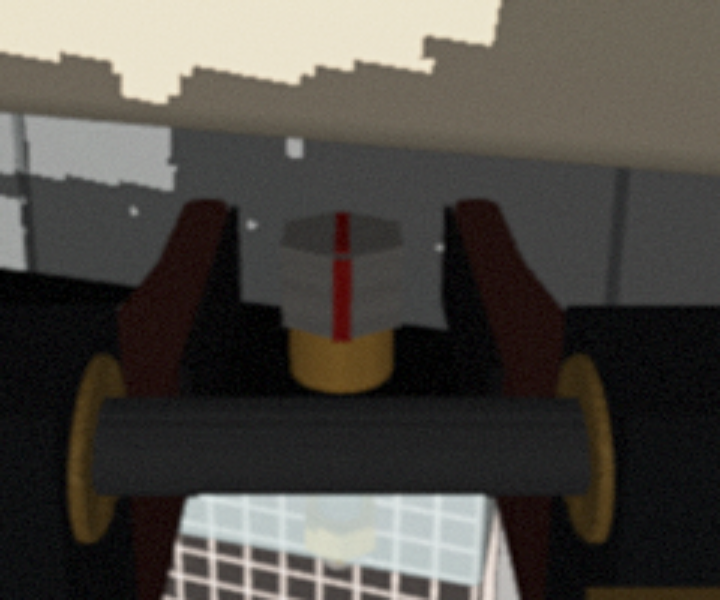

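Now centred (red line at 341, finger middle at 341). The last 15 mm.

Call:
{"method": "carry_out", "body": {
  "series": [
    {"grip": 0.2,"offset": [0,0,0.007],"rotation": [0,0.1,0.1]},
    {"grip": 0.2,"offset": [0,0,0.005],"rotation": [0,0.1,0.1]},
    {"grip": 0.2,"offset": [0,0,0.002],"rotation": [0,0,0]},
    {"grip": 0.2,"offset": [0,0,0],"rotation": [0,0,0]},
    {"grip": 0.2,"offset": [0,0,0],"rotation": [0,0,0]}
  ]
}}

```text
t: 19.8
tcp_pos: [683.8, 30.4, 269.5]
eef_rot: [-2.837, -0.164, 0.022]
ft_force: [0.1, -0.6, 0.5]
gripper_width: 0.402
```

```bash
python3 - <<'E'
from h import *
from station import robot
o=robot.get_obs();print(o['tcp_pos'],o['t'],o['gripper_width'],o['ft_force']);print(state(o))
im=robot.camera("wrist"); cv2.imwrite("pics/w20.png",cv2.resize(im[200:420,200:440],(720,600)[:2]))
p,R=boltpose(0.30,0);go(o,p,Rt=R,n=1)
E
```

```text
[683.84641551  30.4286372  269.45445834] 19.8 0.40204936057688023 [ 0.05955    -0.57442266  0.49814656]
grasp-C (x,y,z washer) [0.3 1.2 1.8]  roll,pitch,yaw err [ 0.3005 -0.002  -0.0017]
n 1 rot/row [-0.03 -0.13 -0.08] tot rot [-0.03 -0.13 -0.08]
[0.0, 0.0016, 0.0013]
```

View pics/w20.png

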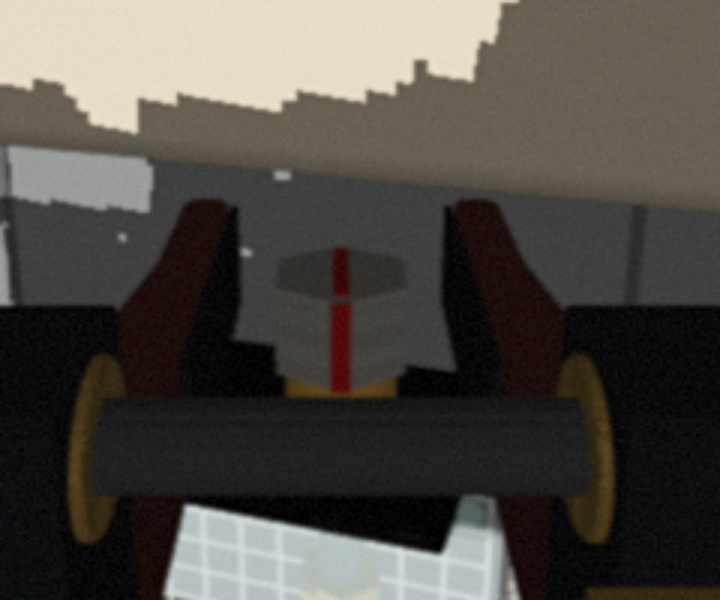

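Centred at the right depth. Closing on the flats.

Call:
{"method": "carry_out", "body": {
  "series": [
    {"grip": 0.2,"offset": [0,0,0.0015],"rotation": [0,0,0]},
    {"grip": 1,"offset": [0,0,0],"rotation": [0,0,0]},
    {"grip": 1,"offset": [0,0,0],"rotation": [0,0,0]},
    {"grip": 1,"offset": [0,0,0],"rotation": [0,0,0]},
    {"grip": 1,"offset": [0,0,0],"rotation": [0,0,0]},
    {"grip": 1,"offset": [0,0,0],"rotation": [0,0,0]}
  ]
}}

```text
t: 20.35
tcp_pos: [684.0, 30.8, 268.5]
eef_rot: [-2.837, -0.164, 0.021]
ft_force: [-0.1, 0.1, -0.1]
gripper_width: 0.224
```

```bash
python3 - <<'E'
from h import *
from station import robot
o=robot.get_obs();print(o['tcp_pos'],o['t'],o['gripper_width'],o['ft_force'],o['wrist_torque']);print(state(o))
im=robot.camera("wrist"); cv2.imwrite("pics/w21.png",cv2.resize(im[200:420,200:440],(720,600)[:2]))
E
```

```text
[683.99442235  30.82637486 268.54137976] 20.35 0.22400670320740482 [-0.12325659  0.07098433 -0.09554056] [-0.22634361 -0.05616273 -0.05548723]
grasp-C (x,y,z washer) [0.7 1.5 0.8]  roll,pitch,yaw err [ 0.3004 -0.003  -0.0017]
```

View pics/w21.png

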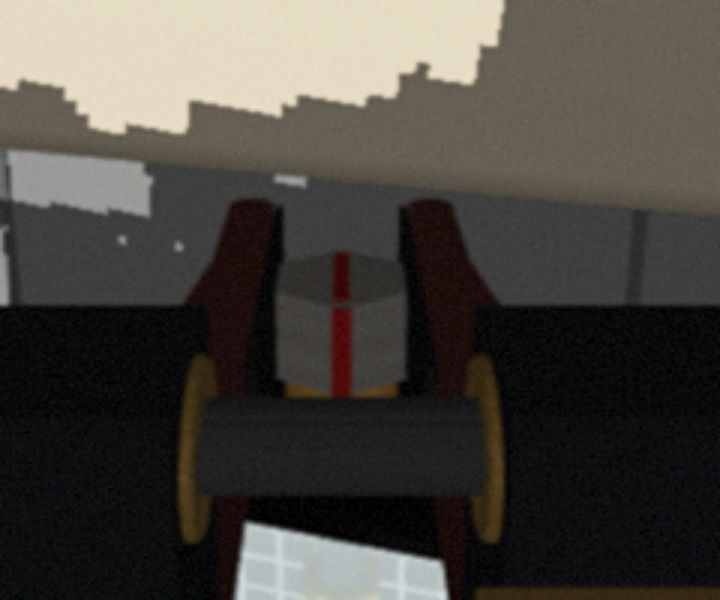

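The flats are gripped (opening 19.7 mm) with the forces near zero. Turning back about the bolt axis, first half.

Call:
{"method": "carry_out", "body": {
  "series": [
    {"grip": 1,"offset": [0,0,0],"rotation": [0,0,0]},
    {"grip": 1,"offset": [0,-0.0028,0],"rotation": [-1,0,0]},
    {"grip": 1,"offset": [0,-0.0043,0],"rotation": [-1.5,0,0]},
    {"grip": 1,"offset": [0,-0.0043,0],"rotation": [-1.5,0,0]},
    {"grip": 1,"offset": [0,-0.0043,0],"rotation": [-1.5,0,0]}
  ]
}}

```text
t: 20.82
tcp_pos: [682.1, 46.8, 272.7]
eef_rot: [-2.938, -0.167, 0.013]
ft_force: [0.7, 0.7, -2.4]
gripper_width: 0.225
```

```bash
python3 - <<'E'
from h import *
from station import robot
o=robot.get_obs();print(o['tcp_pos'],o['t'],o['gripper_width'],o['ft_force'],o['wrist_torque']);print(state(o))
im=robot.camera("wrist"); cv2.imwrite("pics/w22.png",cv2.resize(im[200:420,200:440],(720,600)[:2]))
E
```

```text
[682.12687395  46.80415239 272.66531533] 20.8167 0.2247828599177806 [ 0.68445394  0.65026541 -2.41738071] [-0.17081289 -0.17612752 -0.02957456]
grasp-C (x,y,z washer) [0.7 1.5 0.9]  roll,pitch,yaw err [ 0.1985 -0.0029 -0.0032]
```

View pics/w22.png

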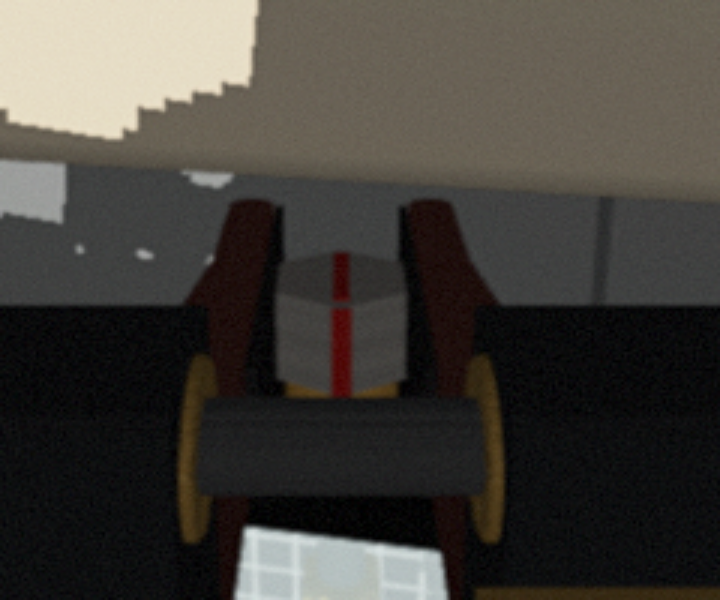

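The bolt turns with the gripper (red line still on the fingers' centreline) with small forces. Second half.

Call:
{"method": "carry_out", "body": {
  "series": [
    {"grip": 1,"offset": [0,-0.0043,0],"rotation": [-1.5,0,0]},
    {"grip": 1,"offset": [0,-0.0043,0],"rotation": [-1.5,0,0]},
    {"grip": 1,"offset": [0,-0.0043,0],"rotation": [-1.5,0,0]},
    {"grip": 1,"offset": [0,-0.0043,0],"rotation": [-1.5,0,0]},
    {"grip": 1,"offset": [0,-0.0043,0],"rotation": [-1.5,0,0]},
    {"grip": 1,"offset": [0,-0.0043,0],"rotation": [-1.5,0,0]},
    {"grip": 1,"offset": [0,-0.0028,0],"rotation": [-1,0,0]},
    {"grip": 1,"offset": [0,0,0],"rotation": [0,0,0]},
    {"grip": 1,"offset": [0,0,0],"rotation": [0,0,0]}
  ]
}}

```text
t: 21.62
tcp_pos: [678.0, 79.2, 275.9]
eef_rot: [3.135, 0.185, 0.008]
ft_force: [0.7, -0.4, -1.8]
gripper_width: 0.218
```

```bash
python3 - <<'E'
from h import *
from station import robot
o=robot.get_obs();print(o['tcp_pos'],o['t'],o['gripper_width'],o['ft_force'],o['wrist_torque']);print(state(o))
E
```

```text
[678.02045028  79.17713349 275.87584365] 21.6167 0.2183482299816598 [ 0.65910738 -0.38134318 -1.83629019] [ 0.03898099 -0.08250108 -0.11472634]
grasp-C (x,y,z washer) [0.7 1.7 0.9]  roll,pitch,yaw err [-0.0019 -0.005   0.0012]
```

Call:
{"method": "carry_out", "body": {
  "series": [
    {"grip": 1,"offset": [0,0,0],"rotation": [0,0,0]},
    {"grip": 1,"offset": [0,0,0],"rotation": [0,0,0]},
    {"grip": 1,"offset": [0,0,0],"rotation": [0,0,0]}
  ]
}}

```text
t: 21.87
tcp_pos: [678.0, 79.0, 275.8]
eef_rot: [3.136, 0.184, 0.008]
ft_force: [1.2, -0.3, -3.0]
gripper_width: 0.226
```

```bash
python3 - <<'E'
from h import *
from station import robot
o=robot.get_obs();print(o['tcp_pos'],o['t'],o['gripper_width'],o['ft_force'],o['wrist_torque']);print(state(o))
ci=robot.camera_info("wrist");im=robot.camera("wrist");w=im
hsv=cv2.cvtColor(im,cv2.COLOR_BGR2HSV);H,S,V=[hsv[...,i].astype(int) for i in range(3)]
m=((H<8)|(H>172))&(S>150)&(V>60)
for v in range(280,346,6):
    u=np.where(m[v,300:330])[0]; 
    if len(u): print(v,300+u.mean(),len(u))
sc=robot.camera("scene")
a=cv2.resize(im[200:420,200:440],(400,367));b=cv2.resize(sc[180:290,330:450],(400,367),interpolation=cv2.INTER_CUBIC)
cv2.imwrite("pics/w23.png",np.hstack([a,b]));cv2.imwrite("pics/scene9.png",sc)
cv2.imwrite("pics/side9.png",robot.camera("side"))
E
```

```text
[678.02846003  78.99962997 275.84382921] 21.8667 0.22566318536132002 [ 1.2128766  -0.30847615 -3.03824444] [ 0.13334559 -0.11081106  0.02770162]
grasp-C (x,y,z washer) [0.7 1.7 0.8]  roll,pitch,yaw err [-0.0006 -0.005   0.0003]
316 313.0 7
322 313.5 6
328 313.0 7
334 313.0 7
340 313.5 6
```

View pics/w23.png

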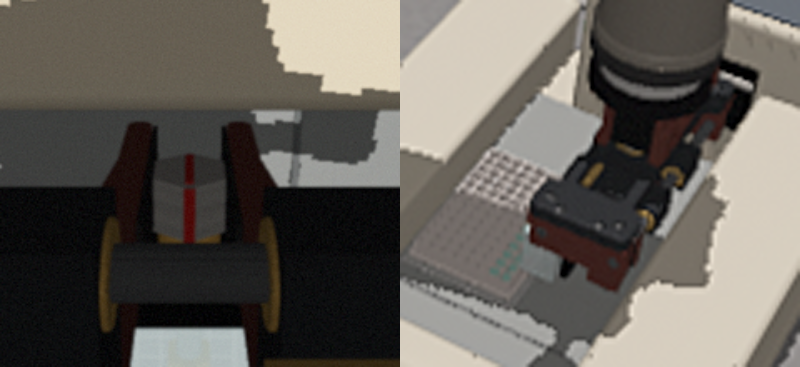

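View pics/scene9.png

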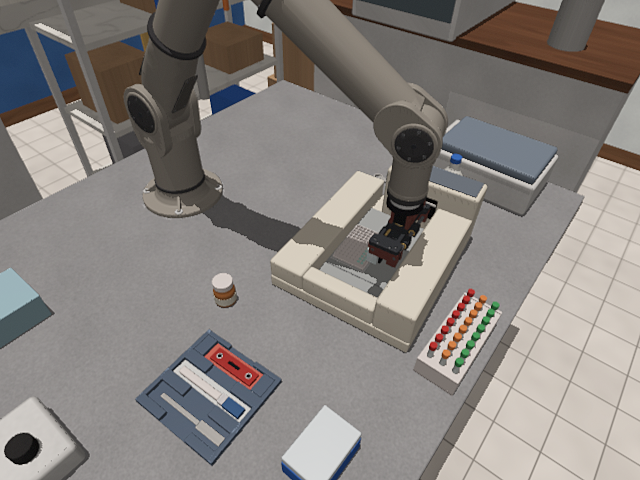

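View pics/side9.png

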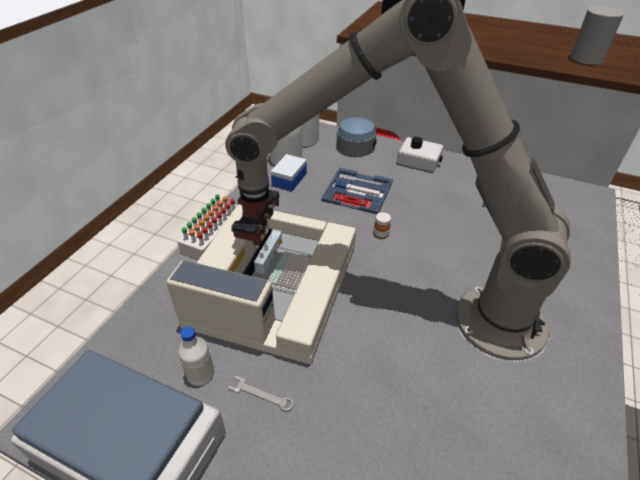

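The wrist view shows the red line straight (column 313 in every row) and midway between the pads. The scene and side views show both parts lying in their pockets and everything else unmoved. The tool roll is −0.0006 rad. Handing in.

```bash
python3 - <<'E'
from h import *
from station import robot
o=robot.get_obs();print(state(o),o['gripper_width'])
print(robot.finish_job())
E
```

```text
grasp-C (x,y,z washer) [0.7 1.7 0.9]  roll,pitch,yaw err [-0.0009 -0.005   0.0004] 0.22487458418143733
the job is handed in; nothing more can be done
None
```

The job is handed in after about 22 s: the brush and lock plate are in their pockets, and the bolt is turned back to level and still gripped.

- **Tray:** I lowered each part until it touched the floor (about 4 N for the brush, 17 N for the plate) before opening the fingers. The last pictures show both flat in their pockets, with the spatula and the other parts where they were.
- **Bolt:** it started at about 0.30 rad. I gripped it on the two flats, tilted to match, and turned it about its own axis.
- **Last checks on the bolt:** tool roll was −0.001 rad, opening 19.8 mm (20 mm flats), and wrist forces about 3 N. The red line stayed straight and midway between the pads.
- **Failed or disagreed:** an early wrist measurement of the tray came out about 10 mm off because the camera pose was read after the arm had moved on. I discarded it; a repeat agreed with the scene and side cameras to about 2 mm. Estimates of the washer's yaw ranged from 6.6° to 7.4°, and I used 6.7°.
- **Not checked directly:** I read the bolt's angle from its red line and the tool roll. I took no separate measurement of the wash head's tilt.

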